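# Reload the index dial of a pontil grinder

### The job

Switch the grinder off at its isolator before you turn the dial, then pushing the dial round click by click take every finished cup out at the loading side and stand it in the wooden tray, and set every unground cup from the cork mat mouth-down in a nest. Leave the dial clicked in with all the unground cups in under the splash guard and an empty nest at the loading side, and only then switch the isolator on again. It is glass: set it down gently, let no cup fall over, and do not disturb the bottle, the jar or the dressing stone.

Things in the scene. Friction and masses are not known exactly. Their poses are not given: they have to be found in the camera images.
- machine: Bench pontil grinder with a round aluminium index dial, 300 mm across, its top 70 mm above the bench. Origin on the dial's axis at bench level; x points from the open loading side (robot's side) back to the grinding spindle, z up. At each click one nest stands at the loading place (x = -88 mm, y = 0); only that nest can be reached from above. Steel pan 12 mm high under all.
- guard (a point): Middle of the front edge of the clear splash guard's roof, 10 mm behind the dial's axis, 176 mm above the bench; axes as machine. Roof (165 to 176 mm high) reaches 160 mm back and 184 mm to each side; closed sides and back, open in front: nests, cups and pegs pass in under it as the dial turns. Column and spindle head behind, to 325 mm high.
- dial (a joint): Angle of the index dial (rad), counter-clockwise from above positive, 0 at the start, endless both ways. Detent at every multiple of 1.571 draws it in from within 40 degrees; getting over the middle takes 0.65 N m (5 N at a peg), and drag 0.5 N m s/rad (3 N more at 0.1 m/s). Past the middle it runs on into the click ahead of a slow finger. Turned by pushing a peg round.
- isolator (a joint): Angle of the isolator's handle (rad): 0 = on (as found), 1.571 = off. Off is a quarter turn counter-clockwise seen from above, on is clockwise. End stops at both; a detent (about 0.14 N m) draws the handle to the nearer one from either side of the middle.
- isolator_grip (a point): On the axis of the grinder's power isolator handle, 94 mm above the bench; x runs along the bar and turns with it. Black bar 75 mm long, 16 mm wide, from 72 to 108 mm high, over a hub of radius 24 mm (top 72 mm high), on a grey box 100 x 100 mm, 60 mm high, fixed to the bench.
- tray: Shallow wooden tray for finished cups, fixed on the bench: 175 mm along its x, 120 mm along its y, 18 mm high, walls and floor 6 mm thick: inner floor 163 x 108 mm, 6 mm above the bench. Origin at the centre of its underside. Holds two cups side by side along x.
- wash_bottle: Bystander: white wash bottle, 60 mm across, 150 mm tall.
- polish_jar: Bystander: closed jar of polish, 60 mm across, 70 mm tall.
- dresser: Bystander: grey dressing stone for the wheel lying on the bench, 25 x 100 mm (y), 22 mm high.
- nest0 (a point): Centre of one of the dial's four nests, on its rubber pad, 76 mm above the bench, 88 mm from the dial's axis; moves with the dial. Rubber lip around it 8 mm high, 70 mm across inside, 82 mm outside. At the loading place at the start; nest1, nest2, nest3 follow it every 90 degrees counter-clockwise from above.
- nest1 (a point): Centre of one of the dial's four nests, on its rubber pad, 76 mm above the bench, 88 mm from the dial's axis; moves with the dial. Rubber lip around it 8 mm high, 70 mm across inside, 82 mm outside.
- nest2 (a point): Centre of one of the dial's four nests, on its rubber pad, 76 mm above the bench, 88 mm from the dial's axis; moves with the dial. Rubber lip around it 8 mm high, 70 mm across inside, 82 mm outside.
- nest3 (a point): Centre of one of the dial's four nests, on its rubber pad, 76 mm above the bench, 88 mm from the dial's axis; moves with the dial. Rubber lip around it 8 mm high, 70 mm across inside, 82 mm outside.
- peg0 (a point): Upright push peg between nest0 and nest1; this point is on its axis, 100 mm above the bench, 134 mm from the dial's axis; moves with the dial. Steel pin 16 mm thick with a black ball 21 mm across on top; stands from the dial's face (70 mm) to 122 mm above the bench.
- peg1 (a point): Upright push peg between nest1 and nest2; this point is on its axis, 100 mm above the bench, 134 mm from the dial's axis; moves with the dial. Steel pin 16 mm thick with a black ball 21 mm across on top; stands from the dial's face (70 mm) to 122 mm above the bench.
- peg2 (a point): Upright push peg between nest2 and nest3; this point is on its axis, 100 mm above the bench, 134 mm from the dial's axis; moves with the dial. Steel pin 16 mm thick with a black ball 21 mm across on top; stands from the dial's face (70 mm) to 122 mm above the bench.
- peg3 (a point): Upright push peg between nest3 and nest0; this point is on its axis, 100 mm above the bench, 134 mm from the dial's axis; moves with the dial. Steel pin 16 mm thick with a black ball 21 mm across on top; stands from the dial's face (70 mm) to 122 mm above the bench.
- cup_a: Unground blown-glass cup, mouth-down, closed base on top with a rough pontil scar (nub 20 mm wide, 4 mm high) in its middle. Straight round body 60 mm across, 65 mm tall without the nub, 0.15 to 0.24 kg. Origin: centre of its underside, z up. At the start in a row on the cork mat (240 x 120 mm, 4 mm thick), 65 mm or more between centres; two or three are present, else None.
- cup_b: Unground blown-glass cup, mouth-down, closed base on top with a rough pontil scar (nub 20 mm wide, 4 mm high) in its middle. Straight round body 60 mm across, 65 mm tall without the nub, 0.15 to 0.24 kg. Origin: centre of its underside, z up. At the start in a row on the cork mat (240 x 120 mm, 4 mm thick), 65 mm or more between centres; two or three are present, else None.
- cup_c: Unground blown-glass cup, mouth-down, closed base on top with a rough pontil scar (nub 20 mm wide, 4 mm high) in its middle. Straight round body 60 mm across, 65 mm tall without the nub, 0.15 to 0.24 kg. Origin: centre of its underside, z up. At the start in a row on the cork mat (240 x 120 mm, 4 mm thick), 65 mm or more between centres; two or three are present, else None.
- done_a: Finished cup of the last batch: same glass, 60 mm across, 65 mm tall, mouth-down, base ground flat without a nub, 0.15 to 0.24 kg. Origin: centre of its underside, z up. At the start it stands in one of the four nests; one or two of these cups are present, the others None.
- done_b: Finished cup of the last batch: same glass, 60 mm across, 65 mm tall, mouth-down, base ground flat without a nub, 0.15 to 0.24 kg. Origin: centre of its underside, z up. At the start it stands in one of the four nests; one or two of these cups are present, the others None.
- done_c: Finished cup of the last batch: same glass, 60 mm across, 65 mm tall, mouth-down, base ground flat without a nub, 0.15 to 0.24 kg. Origin: centre of its underside, z up. At the start it stands in one of the four nests; one or two of these cups are present, the others None.
- done_d: Finished cup of the last batch: same glass, 60 mm across, 65 mm tall, mouth-down, base ground flat without a nub, 0.15 to 0.24 kg. Origin: centre of its underside, z up. At the start it stands in one of the four nests; one or two of these cups are present, the others None.
Mind the look-alikes: they are no part of the job. Leave any red look-alike of the cup_a alone.

How it is judged:
By the outcome, as a careful person would: the job done as asked, in the order asked, and still so for the second after the job is handed in, with the robot touching nothing.
Of cup_a, cup_b, cup_c only 2 to 3 are there at a start; the rules pass over those that are not, and their reading is None.
Of done_a, done_b, done_c, done_d only 1 to 2 are there at a start; the rules pass over those that are not, and their reading is None.
At some moment in a run one of cup_a, cup_b, cup_c may be knocked a few centimetres aside while the robot is not near it.
It also fails if it takes over 210 s, if anything falls off the work surface, if the arm or the gripper's body presses on something with over 40 N, if the wrist force passes 120 N, or if a joint passes its speed limit or range.

### The arm

A 6-joint arm with a two-finger parallel gripper is mounted at the origin on the work surface. World frame = base frame: x ahead of the robot, y to its left, z up, the work surface at z = 0. Lengths are in m, angles in rad, forces in N, time in s.
With the tool pointing down it reaches from about 0.375 to 0.75 m from the base axis. Payload 9 kg.
Tool frame: the origin (TCP) lies between the finger pads; the fingertips stand 11 mm ahead of it and the grasp point (between the pads) lies 8 mm behind it (r.finger_overhang is the distance from the TCP to the fingertips, in m); z points along the fingers, y is the line along which they close (so a half turn about z gives the same grasp; the last joint's range is limited). The gripper opens to 85 mm and grips with 20 to 120 N. Pads are 22 mm wide; open, the fingers measure 114 mm over their backs; the gripper's body (76 mm by 85 mm) begins 54 mm behind the grasp point. The pads swing forward as they close: fully open they stand 13 mm farther back than shut.
Start: joints at [-1.438, 0.104, 0.097, 1.564, 0, 1.353], TCP at [0.206, -0.563, 0.242] pointing down, gripper open.
Joint ranges: [-2.99, 2.99], [-0.84, 1.86], [-1.1, 1.16], [-1.84, 2.11], [-1.51, 1.56], [-3.14, 3.14]. Speed limits (rad/s): [2.22, 2.22, 2.57, 3.14, 3.14, 3.14].

### API

Orientations are given as a rotation vector (axis times angle).
In Python, from cell import r gives the robot as it stands. The module is installed in compiled form; this text tells all that it offers.
- The arm moves only by the shell command python3 -m pendant 'ROWS'. ROWS is text: rows parted by semicolons, each of 7 numbers parted by spaces: the shift along the tool's x, y, z in m, then the turn, a rotation vector about the tool's x, y, z in degrees, then the finger opening in m, from 0 to 0.0854. In form: x y z ax ay az jaw; .... A call has 1 to 5 rows; each row is the pose to reach, as a shift and turn from the pose commanded when the call began, along the tool's axes at that moment; what a row does not reach only later rows make up. A row lasts 1/10 s, in which the tool goes at most 50 mm and 8.59 degrees, less where a joint would pass 70% of its speed; a pose out of reach is approached as far as the arm can. A call with a gripper value outside its range is refused whole. The fingers move at their own pace and stop on an object; the grip force is fixed at half the most. Time passes only in rows, so rows that repeat a pose let the fingers close. It gives the time, the measured TCP pose, the force, the opening and the grip force at its end, in the units of the state.
- r.get_state(): the state, without advancing time (a new reading comes with each control period).
- r.get_image(name): name is "side" or "top"; returns a dict with "img" (480x640x3 uint8, red, green, blue), "z_map" (480x640 float32, m along the optical axis (not along the pixel's ray), 0 where there is no reading), "fx", "fy", "cx", "cy" (pixels), "view" (4x4, takes a point from world to camera coordinates). Camera axes: x right, y down, z forward; pixel columns grow to the right and rows downward; lengths in m; the calibration is good to about 2 mm. A picture is of the moment at which its call begins.
- r.job_done(): hands the job in; it is judged then, once.
Trained networks look in the newest picture that a camera, given by its name, has taken for a name from the list of things; names that differ only in an ending like _2 or _b are one class to them, and where a whole thing is asked for, a point or a joint stands for the part that bears it (a point fixed in the world has none). Each returns a list of dicts, best first, with "conf" (0 to 1); they miss things now and then, are a little off and sometimes report something else, mostly with a low value. They report only what shows in the picture. A call takes as long as a camera call. They do not tell look-alikes from the thing itself.
- r.silhouettes(camera, thing): "pixels" (480x640 bool, what is visible of it) and "uv" ([column, row] in pixels, amid what is visible of it).
- r.place_of(camera, thing): "uv" ([column, row] in pixels: a listed point, or the origin of a listed thing).
The state is a dict: "t": time; "q": joint angles; "joint_velocities": joint speeds; "joint_efforts": joint torques, N m; "position": TCP position; "eef_rot": TCP orientation; "contact_force": force on the tool from outside, world axes, zero at the start; "wrist_torque": the same for the moment, N m; "opening": finger opening in m; "grasp_force": force on a finger pad.
Only numpy, scipy, OpenCV 4.12 (cv2) and the standard library are available. Lean on these libraries where they do the work, as an engineer would, in place of code of your own. Each camera call takes 0.05 s, during which the arm holds its last target. There are 200 camera calls.

## Working session

There is one attempt and no reset: what is moved stays moved. The work goes in short steps, Python scripts to look and compute and a shell command to move; the robot and the scene stay as the last step left them, time stands still between calls to the robot, and variables do not carry over. Pictures are saved under pics/ and viewed, at most 14 in all, crops included, and the job is handed in when it is done.

```bash
mkdir -p pics; ls
cat > h.py <<'E'
import numpy as np, cv2
from cell import r
from scipy.spatial.transform import Rotation as R
def snap(cam,name=None):
    d=r.get_image(cam)
    if name: cv2.imwrite('pics/'+name+'.png',d['img'][:,:,::-1])
    return d
def ray(d,uv,z):
    """world point at height z on the pixel's ray"""
    T=np.linalg.inv(d['view']); c=T[:3,3]
    v=T[:3,:3]@[(uv[0]-d['cx'])/d['fx'],(uv[1]-d['cy'])/d['fy'],1]
    return c+v*(z-c[2])/v[2]
def cloud(d):
    z=d['z_map']; v,u=np.indices(z.shape)
    P=np.stack([(u-d['cx'])/d['fx']*z,(v-d['cy'])/d['fy']*z,z],-1)
    T=np.linalg.inv(d['view']); W=P@T[:3,:3].T+T[:3,3]; W[z==0]=np.nan
    return W
def proj(d,p):
    c=d['view'][:3,:3]@np.asarray(p)+d['view'][:3,3]
    return [d['fx']*c[0]/c[2]+d['cx'],d['fy']*c[1]/c[2]+d['cy']]
def st():
    s=r.get_state(); return s
def to(p,yaw=None):
    """shift in tool axes to world point p (TCP) and turn about tool z for y-closing-line world angle yaw"""
    s=r.get_state(); M=R.from_rotvec(s['eef_rot']).as_matrix()
    out=M.T@(np.array(p)-s['position'])
    a=None
    if yaw is not None:
        c=np.degrees(np.arctan2(M[1,1],M[0,1])); a=(-(yaw-c)+90)%180-90
    return np.round(out,4),a
E
python3 - <<'E'
from h import *
s=st(); print(s['t'],s['position'],s['eef_rot'],s['contact_force'],s['opening'],r.finger_overhang)
print(R.from_rotvec(s['eef_rot']).as_matrix().round(3))
for c in ('top','side'):
    d=snap(c,c+'0'); T=np.linalg.inv(d['view']); print(c,T[:3,3],T[:3,2],d['fx'])
E
```

```text
pics
0.0 [ 0.20614353 -0.56312656  0.24151999] [-3.09205198e+00 -5.47966490e-01 -5.44946515e-05] [ 0.452325    0.24152328 -0.63627161] 0.08568851995694891 0.011
[[ 0.939  0.344 -0.   ]
 [ 0.344 -0.939  0.001]
 [ 0.    -0.001 -1.   ]]
top [0.41351836 0.07328874 1.14862625] [ 0.11935629  0.00556686 -0.99283588] 517.5221101137543
side [0.05377407 0.6794565  0.75709439] [ 0.50333558 -0.61159835 -0.61041031] 441.3474404280904
```

View pics/top0.png

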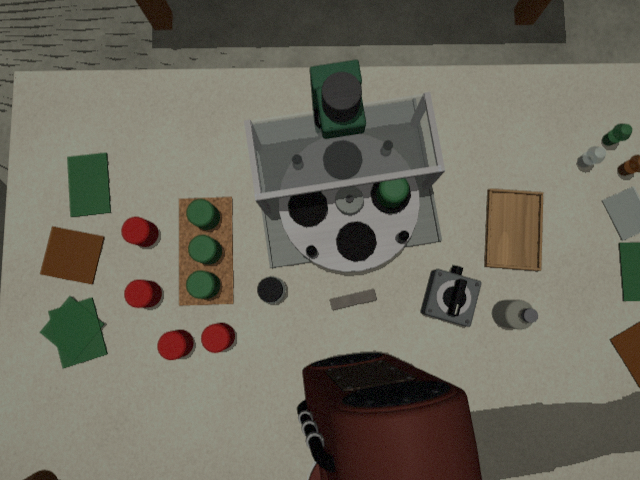

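View pics/side0.png

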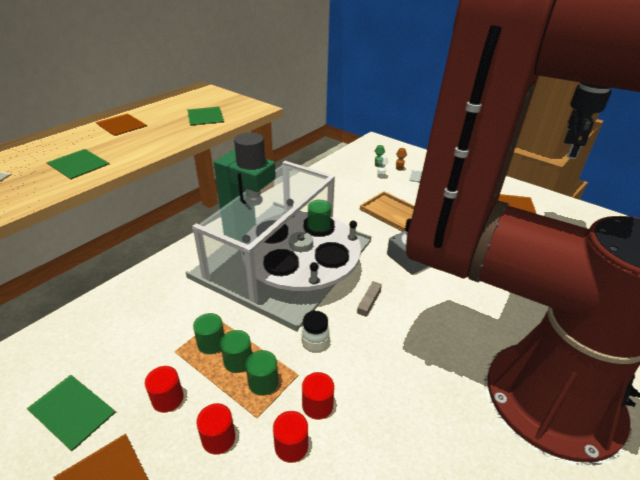

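The top view shows the dial centred at about (350,200). Unground green cups stand on the cork at (203,213), (203,249) and (203,285). A finished cup is in the right nest at (391,190). The isolator is at (453,295), the tray at (514,230), the jar at (271,290), the stone at (353,299) and the bottle at (519,314). The red look-alikes at (139,231), (142,293), (175,345) and (218,337) are to be left alone.

Run:
```python
from h import *
d=snap('top'); W=cloud(d)
Z=dict(machine=0,guard=.176,isolator_grip=.094,tray=0,wash_bottle=0,polish_jar=0,dresser=0,nest0=.076,nest1=.076,nest2=.076,nest3=.076,peg0=.1,peg1=.1,peg2=.1,peg3=.1,cup_a=.004,done_a=.076)
for n,z in Z.items():
    for o in r.place_of('top',n)[:6]:
        print(n,round(o['conf'],2),np.round(o['uv'],0),ray(d,o['uv'],z)[:2].round(4))
im=d['img'].astype(int); g=(im[...,1]>1.5*im[...,0])&(im[...,1]>1.25*im[...,2])&(W[...,2]>.06)&(W[...,2]<.16)
n,L,S,C=cv2.connectedComponentsWithStats(g.astype(np.uint8))
for i in range(1,n):
    if S[i,4]>150:
        P=W[L==i]; top=P[P[:,2]>np.percentile(P[:,2],50)-.004]; print(C[i].round(),S[i,4],np.nanpercentile(P[:,2],[10,50,90,99]).round(3),((top.min(0)+top.max(0))/2).round(4),(top.max(0)-top.min(0)).round(3))
# handle: points high on isolator
sel=(W[...,2]>.095)&(W[...,2]<.12); v,u=np.indices(sel.shape); sel&=(u>415)&(u<490)&(v>255)&(v<335)
P=W[sel][:,:2]; c,(w,h),a=cv2.minAreaRect(P.astype(np.float32)); print('handle',c,w,h,a,len(P))
sel=(W[...,2]>.05)&(W[...,2]<.12)&(u>415)&(u<490)&(v>255)&(v<335)
P=W[sel]; print(cv2.minAreaRect(P[:,:2].astype(np.float32)),np.nanmax(P[:,2]))
# tray
sel=(W[...,2]>.012)&(W[...,2]<.03)&(u>475)&(u<555)&(v>180)&(v<280); print('tray',cv2.minAreaRect(W[sel][:,:2].astype(np.float32)))
# nests colour/height
for p in [(355,241),(308,207),(342,160),(391,190)]: print(p,W[p[1],p[0]].round(3),d['img'][p[1],p[0]])
big=cv2.resize(d['img'][120:280,235:450,::-1],None,fx=3.5,fy=3.5,interpolation=cv2.INTER_CUBIC); cv2.imwrite('pics/dial.png',big)
```

```text
machine 0.84 [344. 209.] [0.6156 0.0331]
machine 0.27 [271. 289.] [0.4391 0.1971]
guard 0.86 [349. 184.] [0.6343 0.0291]
isolator_grip 0.74 [458. 297.] [ 0.4161 -0.1906]
tray 0.92 [513. 228.] [ 0.5691 -0.3432]
tray 0.23 [392. 193.] [ 0.651  -0.0758]
wash_bottle 0.96 [505. 314.] [ 0.3798 -0.3162]
polish_jar 0.93 [272. 290.] [0.4371 0.1956]
dresser 0.98 [353. 299.] [0.415  0.0172]
nest0 0.91 [389. 193.] [ 0.6362 -0.059 ]
nest0 0.82 [357. 241.] [0.5349 0.0099]
nest0 0.57 [306. 207.] [0.6081 0.1166]
nest1 0.91 [389. 193.] [ 0.6362 -0.059 ]
nest1 0.82 [357. 241.] [0.5349 0.0099]
nest1 0.57 [306. 207.] [0.6081 0.1166]
nest2 0.91 [389. 193.] [ 0.6362 -0.059 ]
nest2 0.82 [357. 241.] [0.5349 0.0099]
nest2 0.57 [306. 207.] [0.6081 0.1166]
nest3 0.91 [389. 193.] [ 0.6362 -0.059 ]
nest3 0.82 [357. 241.] [0.5349 0.0099]
nest3 0.57 [306. 207.] [0.6081 0.1166]
peg0 0.87 [403. 234.] [ 0.5449 -0.0834]
peg0 0.84 [311. 251.] [0.5138 0.105 ]
peg0 0.25 [272. 288.] [0.4391 0.1849]
peg1 0.87 [403. 234.] [ 0.5449 -0.0834]
peg1 0.84 [311. 251.] [0.5138 0.105 ]
peg1 0.25 [272. 288.] [0.4391 0.1849]
peg2 0.87 
[... 792 characters left out ...]
.011]
[202. 249.] 576 [0.066 0.07  0.073 0.075] [0.524  0.3353 0.0713] [0.053 0.056 0.011]
[201. 284.] 597 [0.067 0.07  0.073 0.076] [0.4496 0.3376 0.0724] [0.054 0.055 0.013]
handle (0.41760191321372986, -0.1891038566827774) 0.017305031418800354 0.07525832206010818 73.52271270751953 345
((0.41748327016830444, -0.18905393779277802), (0.10157173871994019, 0.09985111653804779), 73.17920684814453) 0.11346729280647061
tray ((0.5661211609840393, -0.3403283953666687), (0.12193087488412857, 0.17581309378147125), 85.18937683105469)
(355, 241) [0.535 0.014 0.079] [19 17 17]
(308, 207) [0.608 0.111 0.079] [20 16 21]
(342, 160) [0.683 0.042 0.17 ] [47 47 47]
(391, 190) [ 0.629 -0.056  0.14 ] [60 92 66]
```

View pics/dial.png

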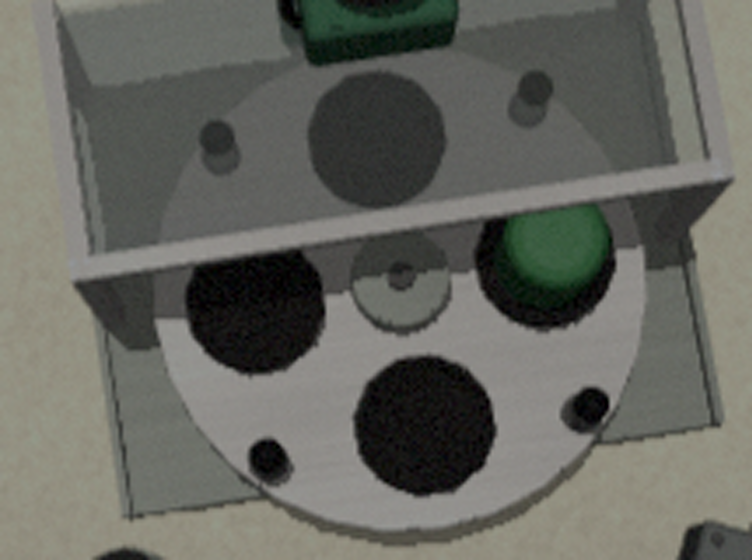

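The line-up is clear. Only nest1, on the right, holds a finished cup; the others are empty. The candidates for unground cups are the three green ones on the cork (201,212), (202,249) and (201,284), while the red ones are look-alikes. First I go to the isolator.

```bash
python3 -m pendant '.164 -.139 0 0 0 -42 .06; .164 -.139 0 0 0 -42 .06; .164 -.139 0 0 0 -42 .06; .164 -.139 0 0 0 -42 .06; .164 -.139 0 0 0 -42 .06'
python3 - <<'E'
from h import *
s=st(); print(s['q']); print(to([.4176,-.189,.16],73.5)); M=R.from_rotvec(s['eef_rot']).as_matrix(); print(np.degrees(np.arctan2(M[1,1],M[0,1])))
d=snap('top'); cv2.imwrite('pics/iso.png',cv2.resize(d['img'][250:340,410:500,::-1],None,fx=6,fy=6))
E
```

```text
t: 1.5
position: [0.3141, -0.3732, 0.2428]
eef_rot: [2.684, 1.632, 0.001]
contact_force: [-0.3, -0.5, -0.0]
opening: 0.0602
grasp_force: 0.0
[-1.14044869e+00 -2.39738505e-01 -2.31407969e-01  1.57877235e+00
  7.20168466e-04  9.08290923e-01]
(array([0.2111, 0.0071, 0.0829]), np.float64(79.11586689601208))
-27.384133103987928
```

View pics/iso.png

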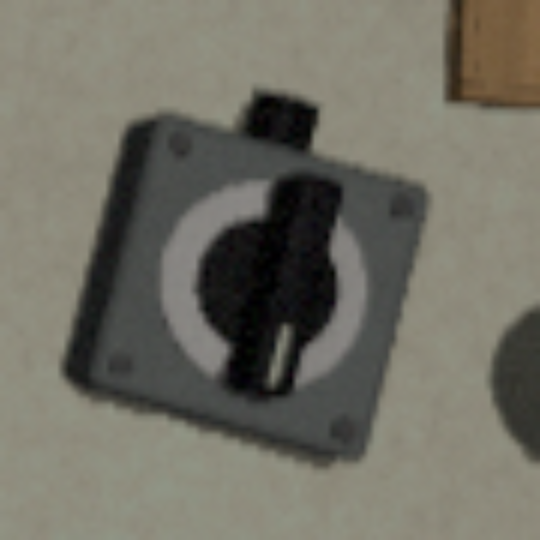

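```bash
python3 -m pendant '.211 .007 0 0 0 -43 .05; .211 .007 0 0 0 -43 .05; .211 .007 0 0 0 -43 .05; .211 .007 0 0 0 -43 .05; .211 .007 0 0 0 -43 .05' >/dev/null
python3 -m pendant '0 0 0 0 0 -43 .05; 0 0 0 0 0 -43 .05; 0 0 0 0 0 -43 .05; 0 0 0 0 0 -43 .05; 0 0 0 0 0 -43 .05'>/dev/null
python3 -m pendant '0 0 0 0 0 -15 .05; 0 0 0 0 0 -15 .05;0 0 0 0 0 -15 .05;0 0 0 0 0 -15 .05'
python3 - <<'E'
from h import *
s=st(); print(s['q']); print(to([.4176,-.189,.09],73.5))
E
```

```text
t: 2.95
position: [0.4173, -0.1937, 0.2423]
eef_rot: [0.47, 3.106, -0.0]
contact_force: [0.3, 0.5, -0.4]
opening: 0.0501
grasp_force: 0.0
[-7.20054828e-01 -3.25875352e-01 -3.03790193e-01  1.59276474e+00
 -1.29095183e-04 -4.19476309e-01]
(array([0.0012, 0.0046, 0.1523]), np.float64(-0.721881226616162))
```

```bash
python3 -m pendant '.001 .0045 .05 0 0 0 .05; .001 .0045 .1 0 0 0 .05; .001 .0045 .13 0 0 0 .05; .001 .0045 .145 0 0 0 .05; .001 .0045 .152 0 0 0 .05'
python3 -m pendant '0 0 0 0 0 0 .05; 0 0 0 0 0 0 .01; 0 0 0 0 0 0 .01; 0 0 0 0 0 0 .01; 0 0 0 0 0 0 .01'
```

```text
t: 3.45
position: [0.4173, -0.1886, 0.0894]
eef_rot: [-0.466, -3.106, -0.001]
contact_force: [-0.4, 0.2, 1.0]
opening: 0.0501
grasp_force: 0.0
t: 3.95
position: [0.4183, -0.1903, 0.0921]
eef_rot: [0.464, 3.105, -0.005]
contact_force: [-2.6, -4.8, 5.1]
opening: 0.0149
grasp_force: 59.6
```

```bash
python3 -m pendant '0 0 0 0 0 -8 .01; 0 0 0 0 0 -16 .01; 0 0 0 0 0 -24 .01; 0 0 0 0 0 -32 .01; 0 0 0 0 0 -40 .01'
python3 -m pendant '0 0 0 0 0 -8 .01; 0 0 0 0 0 -16 .01; 0 0 0 0 0 -24 .01; 0 0 0 0 0 -32 .01; 0 0 0 0 0 -40 .01'
python3 -m pendant '0 0 0 0 0 -6 .01; 0 0 0 0 0 -11 .01; 0 0 0 0 0 -11 .01; 0 0 0 0 0 -11 .01'
```

```text
t: 4.45
position: [0.4182, -0.1897, 0.0921]
eef_rot: [-0.635, 3.076, -0.004]
contact_force: [-4.3, -0.4, 8.0]
opening: 0.0152
grasp_force: 59.8
t: 4.95
position: [0.4177, -0.1892, 0.0921]
eef_rot: [1.65, -2.673, 0.002]
contact_force: [-6.7, 2.0, 10.0]
opening: 0.0151
grasp_force: 60.4
t: 5.35
position: [0.4176, -0.1892, 0.0921]
eef_rot: [1.889, -2.509, 0.001]
contact_force: [-6.1, 2.6, 10.8]
opening: 0.0151
grasp_force: 61.0
```

```bash
python3 -m pendant '0 0 0 0 0 0 .05; 0 0 0 0 0 0 .05; 0 0 0 0 0 0 .05; 0 0 -.05 0 0 0 .05; 0 0 -.1 0 0 0 .05'
python3 - <<'E'
from h import *
a=np.radians(9.4); ex=np.array([np.cos(a),np.sin(a)]); ey=np.array([-np.sin(a),np.cos(a)]); C=np.array([.623,.0265])
f=np.radians(237.4); p=C+.132*(np.cos(f)*ex+np.sin(f)*ey); print(p)
s=st(); print(s['q'],to([*p,.2],66.8))
d=snap('top'); W=cloud(d); v,u=np.indices(W.shape[:2])
sel=(W[...,2]>.095)&(W[...,2]<.12)&(u>415)&(u<490)&(v>255)&(v<335); print(cv2.minAreaRect(W[sel][:,:2].astype(np.float32)),sel.sum())
cv2.imwrite('pics/iso2.png',cv2.resize(d['img'][250:340,400:500,::-1],None,fx=5,fy=5))
E
```

```text
t: 5.85
position: [0.4168, -0.1879, 0.1903]
eef_rot: [1.891, -2.508, -0.005]
contact_force: [0.9, -0.9, 1.6]
opening: 0.0502
grasp_force: 0.0
[ 0.57099967 -0.09482586]
[-7.11039253e-01 -3.40360829e-01 -4.09730371e-01  1.50459418e+00
  3.38148681e-06 -2.00339941e+00] (array([-0.1319, -0.1227, -0.0099]), np.float64(-82.75310796908053))
((0.42003685235977173, -0.18045517802238464), (0.05743567645549774, 0.016182873398065567), 73.20854949951172) 235
```

```bash
python3 -m pendant '-.132 -.123 -.01 0 0 43 0; -.132 -.123 -.01 0 0 43 0; -.132 -.123 -.01 0 0 43 0; -.132 -.123 -.01 0 0 43 0; -.132 -.123 -.01 0 0 43 0' >/dev/null
python3 -m pendant '0 0 0 0 0 43 0; 0 0 0 0 0 43 0; 0 0 0 0 0 43 0; 0 0 0 0 0 43 0; 0 0 0 0 0 43 0' >/dev/null
python3 -m pendant '0 0 0 0 0 12 0; 0 0 0 0 0 12 0; 0 0 0 0 0 12 0'
python3 - <<'E'
from h import *
print(to([.571,-.0948,.1],66.8),st()['q'],st()['opening'])
d=snap('top'); 
for o in r.place_of('top','peg0')[:3]: print(round(o['conf'],2),np.round(o['uv']),ray(d,o['uv'],.1)[:2].round(4))
E
```

```text
t: 7.2
position: [0.5724, -0.0957, 0.2002]
eef_rot: [0.586, 3.086, -0.0]
contact_force: [-0.0, -0.9, 0.6]
opening: -0.0001
grasp_force: 0.0
(array([0.0016, 0.0004, 0.1002]), np.float64(1.6849173619215634)) [-3.90880358e-01  3.93640082e-02 -4.66263755e-02  1.48474661e+00
 -5.71689405e-05 -1.53713302e-02] -7.930331321301983e-05
0.82 [314. 249.] [0.5178 0.0993]
0.68 [403. 235.] [ 0.5445 -0.0826]
```

```bash
python3 -m pendant '0 0 .04 0 0 1.7 0; 0 0 .08 0 0 1.7 0; 0 0 .098 0 0 1.7 0; 0 0 .098 0 0 1.7 0'
python3 -m pendant '.0078 .0002 0 0 0 3.4 0; .0156 .0009 0 0 0 6.8 0; .0234 .0021 0 0 0 10.2 0; .031 .0037 0 0 0 13.6 0; .0386 .0058 0 0 0 17 0'
python3 -m pendant '.0078 .0002 0 0 0 3.4 0; .0156 .0009 0 0 0 6.8 0; .0234 .0021 0 0 0 10.2 0; .031 .0037 0 0 0 13.6 0; .0386 .0058 0 0 0 17 0'
python3 - <<'E'
from h import *
p=st()['position'][:2]-np.array([.623,.0265]); print(np.hypot(*p),np.degrees(np.arctan2(p[1],p[0]))-9.4+360)
E
```

```text
t: 7.7
position: [0.5702, -0.0949, 0.0989]
eef_rot: [-0.628, -3.073, -0.001]
contact_force: [-0.5, 0.3, 0.2]
opening: -0.0001
grasp_force: 0.0
t: 8.2
position: [0.5403, -0.0763, 0.1043]
eef_rot: [1.08, 2.946, -0.002]
contact_force: [3.2, -4.9, -4.5]
opening: -0.0003
grasp_force: 2.9
t: 8.7
position: [0.5142, -0.0474, 0.1042]
eef_rot: [1.504, 2.753, -0.003]
contact_force: [-0.8, -8.0, -3.2]
opening: 0.0001
grasp_force: 3.3
0.1314859002554097 204.7950916058282
```

```bash
python3 -m pendant '.0078 .0002 0 0 0 3.4 0; .0156 .0009 0 0 0 6.8 0; .0234 .0021 0 0 0 10.2 0; .031 .0037 0 0 0 13.6 0; .0386 .0058 0 0 0 17 0'
python3 -m pendant '.0078 .0002 0 0 0 3.4 0; .0156 .0009 0 0 0 6.8 0; .0234 .0021 0 0 0 10.2 0; .031 .0037 0 0 0 13.6 0; .0386 .0058 0 0 0 17 0'
python3 -m pendant '.0078 .0002 0 0 0 3.4 0; .0156 .0009 0 0 0 6.8 0; .0234 .0021 0 0 0 10.2 0; .0234 .0021 0 0 0 10.2 0; .0234 .0021 0 0 0 10.2 0'
python3 -m pendant '0 0 -.03 0 0 0 .0; 0 0 -.06 0 0 0 0; 0 0 -.1 0 0 0 0; 0 0 -.1 0 0 0 0'
python3 - <<'E'
from h import *
print(st()['q'])
d=snap('top','t1'); 
for n,z in (('peg0',.1),('done_a',.076),('nest0',.076)):
  for o in r.place_of('top',n)[:4]: print(n,round(o['conf'],2),np.round(o['uv']),ray(d,o['uv'],z)[:2].round(4))
E
```

```text
t: 9.2
position: [0.498, -0.0109, 0.1043]
eef_rot: [1.895, 2.502, -0.001]
contact_force: [-1.2, -2.0, -0.4]
opening: -0.0003
grasp_force: 1.0
t: 9.7
position: [0.4933, 0.0286, 0.1043]
eef_rot: [2.244, 2.196, 0.002]
contact_force: [-0.6, 0.1, 0.2]
opening: 0.0004
grasp_force: 0.0
t: 10.2
position: [0.4956, 0.0518, 0.1037]
eef_rot: [2.427, 1.993, 0.002]
contact_force: [-1.0, 2.0, 1.3]
opening: -0.0002
grasp_force: 0.0
t: 10.6
position: [0.4974, 0.0509, 0.2084]
eef_rot: [2.424, 1.988, 0.008]
contact_force: [1.1, -0.2, -0.3]
opening: -0.0001
grasp_force: 0.0
[-1.59962923e-01 -2.18140085e-01 -2.75331756e-01  1.50507053e+00
 -3.71988967e-04  1.60783563e+00]
nest0 0.64 [401. 235.] [ 0.5473 -0.082 ]
nest0 0.58 [209. 216.] [0.5913 0.32  ]
```

View pics/t1.png

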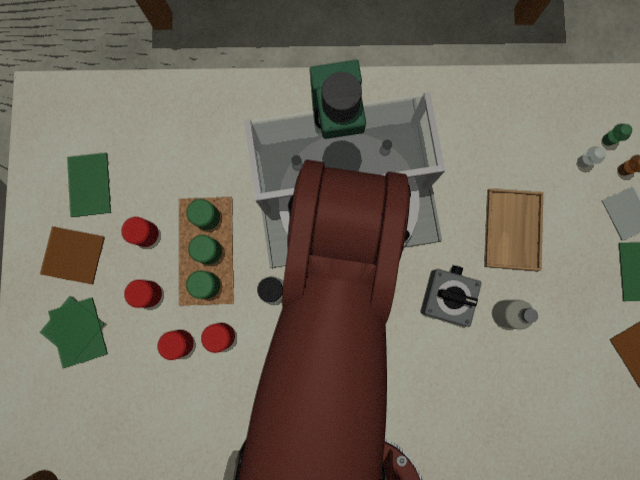

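Run:
```python
from h import *
d=snap('side'); W=cloud(d)
for n,z in (('done_a',.076),('peg0',.1)):
  for o in r.place_of('side',n)[:6]: print(n,round(o['conf'],2),np.round(o['uv']),ray(d,o['uv'],z)[:2].round(4))
im=d['img'].astype(int); g=(im[...,1]>1.5*im[...,0])&(im[...,1]>1.25*im[...,2])&(W[...,2]>.13)&(W[...,2]<.15)&(W[...,0]<.7)&(W[...,0]>.4)
print(g.sum(), cv2.minEnclosingCircle(W[g][:,:2].astype(np.float32)))
print(to([.536,.012,.112],-13),to([.536,.012,.112],-4.8))
cv2.imwrite('pics/s1.png',cv2.resize(d['img'][170:320,190:420,::-1],None,fx=3,fy=3))
```

```text
done_a 0.84 [333. 256.] [0.5285 0.0149]
peg0 0.85 [355. 228.] [ 0.5372 -0.0842]
peg0 0.81 [244. 242.] [0.7067 0.1349]
peg0 0.8 [316. 272.] [0.5062 0.1061]
313 ((0.5342749357223511, 0.014493543654680252), 0.03005305305123329)
(array([-0.0308,  0.0489,  0.089 ]), np.float64(1.635505827776612)) (array([-0.0308,  0.0489,  0.089 ]), np.float64(-6.564494172223391))
```

View pics/s1.png

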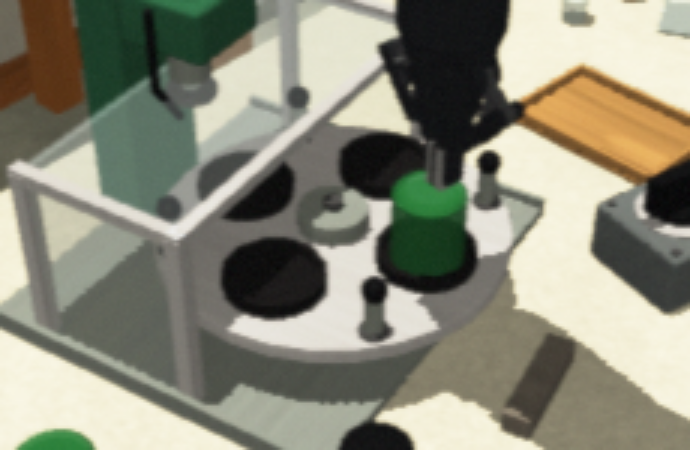

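```bash
python3 -m pendant '-.03 .045 0 0 0 -4 .085; -.03 .045 0 0 0 -4 .085; -.03 .045 0 0 0 -4 .085; -.03 .045 0 0 0 -4 .085; -.03 .045 0 0 0 -4 .085'
python3 - <<'E'
from h import *
print(to([.535,.013,.112],-4.8)); print(R.from_rotvec(st()['eef_rot']).as_matrix().round(3),st()['opening'])
E
```

```text
t: 11.45
position: [0.5326, 0.0141, 0.2024]
eef_rot: [-2.359, -2.074, 0.0]
contact_force: [1.2, 0.7, -0.4]
opening: 0.0724
grasp_force: 0.0
(array([-0.0008,  0.0025,  0.0904]), np.float64(-2.5518480138902078))
[[ 0.128  0.992 -0.   ]
 [ 0.992 -0.128  0.   ]
 [ 0.    -0.    -1.   ]] 0.07236477378142281
```

```bash
python3 -m pendant '-.001 .0025 0 0 0 0 .085; -.001 .0025 .02 0 0 0 .085; -.001 .0025 .05 0 0 0 .085; -.001 .0025 .08 0 0 0 .085; -.001 .0025 .09 0 0 0 .085'
python3 -m pendant '0 0 0 0 0 0 .085; 0 0 0 0 0 0 .05; 0 0 0 0 0 0 .05; 0 0 0 0 0 0 .05; 0 0 0 0 0 0 .05'
python3 -m pendant '0 0 0 0 0 0 .05; 0 0 -.005 0 0 0 .05; 0 0 -.02 0 0 0 .05; 0 0 -.04 0 0 0 .05; 0 0 -.08 0 0 0 .05'
```

```text
t: 11.95
position: [0.5338, 0.0129, 0.1094]
eef_rot: [-2.357, -2.073, 0.003]
contact_force: [0.1, -0.6, -0.3]
opening: 0.0849
grasp_force: 0.0
t: 12.45
position: [0.5367, 0.012, 0.1146]
eef_rot: [2.358, 2.072, 0.003]
contact_force: [-0.9, -0.0, 6.8]
opening: 0.0589
grasp_force: 64.8
t: 12.95
position: [0.534, 0.0125, 0.1917]
eef_rot: [-2.357, -2.072, 0.004]
contact_force: [0.4, 0.1, -2.2]
opening: 0.0586
grasp_force: 64.9
```

```bash
python3 -m pendant '-.02 .005 -.03 0 0 0 .05; -.065 .015 -.03 0 0 0 .05; -.11 .025 -.03 0 0 0 .05; -.155 .035 -.03 0 0 0 .05; -.2 .045 -.03 0 0 0 .05'
python3 -m pendant '-.04 .01 0 0 0 0 .05; -.08 .02 0 0 0 0 .05; -.12 .028 0 0 0 0 .05; -.145 .032 0 0 0 0 .05; -.145 .032 0 0 0 0 .05'
python3 - <<'E'
from h import *
print(to([.566,-.34,.05],-4.8)); print(st()['opening'])
E
```

```text
t: 13.45
position: [0.5545, -0.1938, 0.2238]
eef_rot: [2.359, 2.073, 0.001]
contact_force: [0.3, -0.6, -1.6]
opening: 0.0592
grasp_force: 64.9
t: 13.95
position: [0.5669, -0.3433, 0.2226]
eef_rot: [2.363, 2.069, -0.001]
contact_force: [0.4, 0.9, -2.1]
opening: 0.0589
grasp_force: 65.0
(array([ 0.0033, -0.0013,  0.1726]), np.float64(-2.7774323253945994))
0.05886468548173118
```

```bash
python3 -m pendant '.003 -.001 .04 0 0 -2.8 .05; .003 -.001 .08 0 0 -2.8 .05; .003 -.001 .12 0 0 -2.8 .05; .003 -.001 .15 0 0 -2.8 .05; .003 -.001 .165 0 0 -2.8 .05'
python3 -m pendant '0 0 .004 0 0 0 .05; 0 0 .007 0 0 0 .05; 0 0 .009 0 0 0 .05; 0 0 .011 0 0 0 .05; 0 0 .012 0 0 0 .05'
```

```text
t: 14.45
position: [0.5659, -0.335, 0.0549]
eef_rot: [-2.305, -2.129, 0.0]
contact_force: [0.1, 0.2, -1.6]
opening: 0.0586
grasp_force: 65.0
t: 14.95
position: [0.5674, -0.3371, 0.0462]
eef_rot: [2.307, 2.13, 0.0]
contact_force: [0.3, 0.7, -2.6]
opening: 0.0587
grasp_force: 65.0
```

```bash
python3 -m pendant '0 0 .001 0 0 0 .05; 0 0 .002 0 0 0 .05; 0 0 .002 0 0 0 .05' | grep -E 'posi|force'
python3 -m pendant '0 0 .001 0 0 0 .05; 0 0 .002 0 0 0 .05; 0 0 .002 0 0 0 .05'| grep -E 'posi|force'
```

```text
position: [0.5672, -0.337, 0.0446]
contact_force: [-3.5, 1.3, 6.6]
grasp_force: 66.0
position: [0.5672, -0.3371, 0.0446]
contact_force: [-9.1, 6.4, 20.1]
grasp_force: 67.2
```

```bash
python3 -m pendant '0 0 -.002 0 0 0 .05; 0 0 -.002 0 0 0 .085; 0 0 -.002 0 0 0 .085; 0 0 -.002 0 0 0 .085; 0 0 -.002 0 0 0 .085'
python3 -m pendant '0 0 -.02 0 0 0 .085; 0 0 -.06 0 0 0 .085; 0 0 -.1 0 0 0 .085; 0 0 -.15 0 0 0 .085; 0 0 -.19 0 0 0 .085'
python3 - <<'E'
from h import *
s=st();print(s['q']); d=snap('top'); W=cloud(d)
def cups(d,W):
    im=d['img'].astype(int); g=(im[...,1]>1.5*im[...,0])&(im[...,1]>1.25*im[...,2])&(W[...,2]>.055)&(W[...,2]<.16)
    n,L,S,C=cv2.connectedComponentsWithStats(g.astype(np.uint8))
    for i in range(1,n):
        if S[i,4]>150:
            P=W[L==i]; m=np.nanmedian(P[:,2]); top=P[P[:,2]>m-.005]
            c,rr=cv2.minEnclosingCircle(top[:,:2].astype(np.float32)); print(C[i].round(),round(m,3),np.round(c,4),round(rr,4))
cups(d,W)
for o in r.place_of('top','peg0')[:4]: print(round(o['conf'],2),np.round(o['uv']),ray(d,o['uv'],.1)[:2].round(4))
print(to([.4496,.3376,.22],-80))
cv2.imwrite('pics/t2.png',d['img'][100:400,100:600,::-1])
E
cat >> h.py <<'E'
def cups(d):
    W=cloud(d); im=d['img'].astype(int); g=(im[...,1]>1.5*im[...,0])&(im[...,1]>1.25*im[...,2])&(W[...,2]>.055)&(W[...,2]<.16)
    n,L,S,C=cv2.connectedComponentsWithStats(g.astype(np.uint8))
    for i in range(1,n):
        if S[i,4]>150:
            P=W[L==i]; m=np.nanmedian(P[:,2]); top=P[P[:,2]>m-.005]
            c,rr=cv2.minEnclosingCircle(top[:,:2].astype(np.float32)); print(C[i].round(),round(m,3),np.round(c,4),round(rr,4))
E
```

```text
t: 16.05
position: [0.5668, -0.3367, 0.043]
eef_rot: [-2.308, -2.131, 0.0]
contact_force: [0.6, -0.6, 0.1]
opening: 0.085
grasp_force: 0.0
t: 16.55
position: [0.567, -0.3368, 0.2362]
eef_rot: [2.307, 2.13, 0.0]
contact_force: [1.5, 0.0, 1.2]
opening: 0.0854
grasp_force: 0.0
[-7.33757098e-01  2.87435180e-01  2.91271739e-01  1.57288717e+00
 -5.90127411e-05  9.16931307e-01]
[622. 132.] 0.071 [ 0.7684 -0.5644] 0.0161
[201. 213.] 0.069 [0.6014 0.3404] 0.0289
[521. 225.] 0.072 [ 0.5662 -0.3375] 0.0299
[203. 249.] 0.069 [0.5232 0.3348] 0.029
[201. 284.] 0.07 [0.4497 0.338 ] 0.0291
0.69 [402. 232.] [ 0.5495 -0.0813]
0.59 [309. 247.] [0.5218 0.1096]
0.22 [391. 190.] [ 0.6368 -0.0603]
(array([ 0.6644, -0.1729,  0.0152]), np.float64(75.42810970934374))
```

View pics/t2.png

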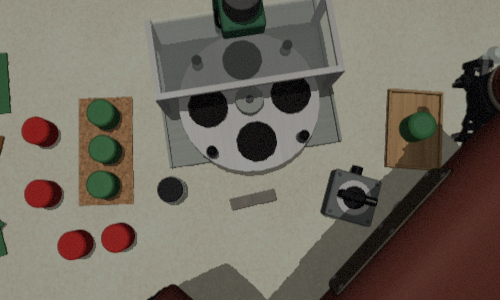

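The finished cup stands in the tray at (418,126) in the crop. The dial is clicked in with all nests empty, and the isolator is off. Next I fetch the front unground cup.

```bash
python3 -m pendant '.24 -.06 0 0 0 -42 .085; .24 -.06 0 0 0 -42 .085; .24 -.06 0 0 0 -42 .085; .24 -.06 0 0 0 -42 .085; .24 -.06 0 0 0 -42 .085'
python3 - <<'E'
from h import *
print(to([.4497,.338,.2],89))
E
```

```text
t: 17.15
position: [0.5255, -0.0907, 0.2327]
eef_rot: [-1.383, -2.821, -0.0]
contact_force: [0.0, 0.2, 0.3]
opening: 0.0847
grasp_force: 0.0
(array([0.3853, 0.2026, 0.0328]), np.float64(-51.23627276194782))
```

```bash
python3 -m pendant '.22 .116 0 0 0 -42 .085; .22 .116 0 0 0 -42 .085; .22 .116 0 0 0 -42 .085; .22 .116 0 0 0 -42 .085; .22 .116 0 0 0 -42 .085'
python3 - <<'E'
from h import *
print(to([.4497,.338,.2],89))
E
```

```text
t: 17.65
position: [0.4839, 0.1545, 0.2329]
eef_rot: [0.28, 3.129, 0.0]
contact_force: [0.3, 0.2, -0.5]
opening: 0.085
grasp_force: 0.0
(array([0.0663, 0.1745, 0.0329]), np.float64(-9.231047975112602))
```

```bash
python3 -m pendant '.066 .1745 .03 0 0 -9 .085; .066 .1745 .03 0 0 -9 .085; .066 .1745 .03 0 0 -9 .085; .066 .1745 .03 0 0 -9 .085; .066 .1745 .03 0 0 -9 .085'
python3 - <<'E'
from h import *
d=snap('side'); cups(d); d=snap('top'); cups(d)
print(to([.4497,.338,.042],89),st()['q'])
E
```

```text
t: 18.15
position: [0.4497, 0.3397, 0.2013]
eef_rot: [-0.036, -3.139, 0.0]
contact_force: [0.5, -0.5, -0.2]
opening: 0.0844
grasp_force: 0.0
[395. 197.] 0.07 [ 0.5653 -0.3328] 0.0286
[207. 326.] 0.068 [0.6006 0.344 ] 0.029
[234. 343.] 0.068 [0.5248 0.3387] 0.0303
[261. 365.] 0.068 [0.4502 0.3412] 0.0303
[622. 132.] 0.071 [ 0.7677 -0.565 ] 0.0158
[201. 213.] 0.069 [0.6009 0.34  ] 0.0291
[521. 225.] 0.072 [ 0.5657 -0.3363] 0.0293
[203. 249.] 0.069 [0.5247 0.3355] 0.0292
[201. 292.] 0.069 [0.4371 0.3373] 0.0261
(array([0.0013, 0.0014, 0.1604]), np.float64(-0.4636849840918842)) [ 4.08958262e-01 -1.17403215e-02 -9.41423212e-02  1.48970475e+00
 -3.11436598e-04  4.34505029e-01]
```

```bash
python3 -m pendant '0 .001 .05 0 0 0 .085; 0 .001 .1 0 0 0 .085; 0 .001 .13 0 0 0 .085; 0 .001 .15 0 0 0 .085; 0 .001 .16 0 0 0 .085'
python3 -m pendant '0 0 0 0 0 0 .085; 0 0 0 0 0 0 .05; 0 0 0 0 0 0 .05; 0 0 0 0 0 0 .05; 0 0 0 0 0 0 .05'
python3 -m pendant '0 0 0 0 0 0 .05; 0 0 -.005 0 0 0 .05; 0 0 -.05 0 0 0 .05; 0 0 -.1 0 0 0 .05; 0 0 -.15 0 0 0 .05'
python3 -m pendant '0 0 -.03 0 0 0 .05; 0 0 -.03 0 0 0 .05'
python3 - <<'E'
from h import *
print(to([.536,.0125,.2],80))
d=snap('side'); cups(d)
E
```

```text
t: 18.75
position: [0.4512, 0.3354, 0.0411]
eef_rot: [-0.046, -3.139, 0.002]
contact_force: [-0.2, -0.9, -0.3]
opening: 0.0853
grasp_force: 0.0
t: 19.25
position: [0.4533, 0.3376, 0.0454]
eef_rot: [0.043, 3.138, 0.002]
contact_force: [0.1, -1.3, 6.7]
opening: 0.0586
grasp_force: 65.1
t: 19.75
position: [0.4512, 0.3369, 0.1951]
eef_rot: [-0.043, -3.141, 0.001]
contact_force: [0.8, 0.7, -1.2]
opening: 0.0584
grasp_force: 65.6
t: 19.95
position: [0.4538, 0.3381, 0.2292]
eef_rot: [0.043, 3.134, 0.005]
contact_force: [0.8, 0.3, -2.1]
opening: 0.0587
grasp_force: 65.6
(array([-0.0908, -0.3233,  0.0288]), np.float64(8.435267386872937))
[395. 197.] 0.07 [ 0.5647 -0.3324] 0.0311
[207. 326.] 0.068 [0.5985 0.3439] 0.0294
[234. 343.] 0.068 [0.525  0.3378] 0.0303
```

```bash
python3 -m pendant '-.013 -.046 0 0 0 4 .05; -.026 -.092 0 0 0 8 .05; -.039 -.138 0 0 0 8 .05; -.052 -.184 0 0 0 8 .05; -.065 -.23 0 0 0 8 .05'
python3 - <<'E'
from h import *
print(to([.536,.0125,.2],80))
E
```

```text
t: 20.5
position: [0.5097, 0.1037, 0.2213]
eef_rot: [-0.262, -3.128, 0.0]
contact_force: [1.7, 0.4, -2.1]
opening: 0.0586
grasp_force: 66.0
(array([-0.0411, -0.0856,  0.0212]), np.float64(0.44022266765497875))
```

```bash
python3 -m pendant '-.02 -.043 .01 0 0 0 .05; -.041 -.0856 .02 0 0 0 .05; -.041 -.0856 .05 0 0 0 .05; -.041 -.0856 .065 0 0 0 .05; -.041 -.0856 .065 0 0 0 .05'
python3 - <<'E'
from h import *
print(to([.536,.0125,.13],80))
d=snap('side'); cups(d)
cv2.imwrite('pics/s2.png',cv2.resize(d['img'][170:320,220:420,::-1],None,fx=3,fy=3))
for o in r.place_of('side','nest0')[:5]: print(round(o['conf'],2),np.round(o['uv']),ray(d,o['uv'],.076)[:2].round(4))
E
```

```text
t: 21.0
position: [0.5342, 0.0152, 0.1544]
eef_rot: [-0.261, -3.124, -0.002]
contact_force: [-0.7, -0.0, -2.4]
opening: 0.059
grasp_force: 66.3
(array([-0.0024, -0.0023,  0.0244]), np.float64(0.4388717778097657))
[395. 197.] 0.07 [ 0.5645 -0.3332] 0.0285
[334. 244.] 0.134 [0.5207 0.0287] 0.0258
[207. 326.] 0.068 [0.5992 0.3445] 0.0286
[235. 343.] 0.068 [0.5242 0.3392] 0.03
0.93 [319. 224.] [ 0.6391 -0.0673]
0.81 [279. 262.] [0.6124 0.1153]
0.7 [329. 256.] [0.5355 0.0208]
0.64 [271. 232.] [0.7086 0.0431]
```

View pics/s2.png

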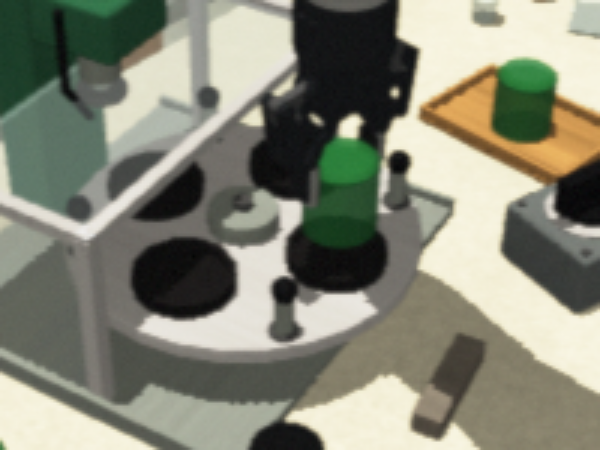

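```bash
cat >> h.py <<'E'
def fit(d,x,y,zb,win):
    """compare green mask with projected cup at (x,y,zb): best small shift"""
    im=d['img'].astype(int); g=((im[...,1]>1.4*im[...,0])&(im[...,1]>1.2*im[...,2])).astype(np.uint8)
    u0,u1,v0,v1=win; m=np.zeros_like(g); m[v0:v1,u0:u1]=g[v0:v1,u0:u1]
    t=np.linspace(0,2*np.pi,40); best=[]
    for dx in np.arange(-.008,.0081,.001):
        for dy in np.arange(-.008,.0081,.001):
            for dz in (-.004,-.002,0,.002,.004):
                pts=[proj(d,[x+dx+.03*np.cos(a),y+dy+.03*np.sin(a),zb+dz+h]) for a in t for h in (0,.065)]
                k=np.zeros_like(g); cv2.fillConvexPoly(k,cv2.convexHull(np.round(np.array(pts)*16).astype(np.int32)),1,shift=4)
                best.append(((k&m).sum()/(k|m).sum(),x+dx,y+dy,zb+dz))
    best.sort(reverse=True); return np.round(np.mean(best[:15],0),4)
E
python3 - <<'E'
from h import *
s=st(); print(s['position'])
d=snap('side'); print(fit(d,.535,.013,s['position'][2]-.0386,(315,350,205,270)))
print('ref tray cup',fit(d,.566,-.337,.006,(375,415,180,230)))
E
```

```text
[0.53612309 0.01527331 0.15812878]
[0.7593 0.5313 0.0173 0.1161]
ref tray cup [ 0.7726  0.5701 -0.3432  0.0027]
```

```bash
python3 -m pendant '-.0013 -.002 .01 0 0 0 .05; -.0013 -.002 .02 0 0 0 .05; -.0013 -.002 .03 0 0 0 .05; -.0013 -.002 .034 0 0 0 .05; -.0013 -.002 .036 0 0 0 .05'
python3 -m pendant '0 0 .001 0 0 0 .05; 0 0 .002 0 0 0 .05; 0 0 .002 0 0 0 .05' | grep -E 'posi|force'
```

```text
t: 21.65
position: [0.5372, 0.0122, 0.1214]
eef_rot: [-0.262, -3.129, -0.0]
contact_force: [0.0, 0.2, -1.5]
opening: 0.0585
grasp_force: 66.3
position: [0.5378, 0.012, 0.1205]
contact_force: [-0.1, -0.0, -1.8]
grasp_force: 66.3
```

```bash
python3 -m pendant '0 0 .001 0 0 0 .05; 0 0 .002 0 0 0 .05; 0 0 .002 0 0 0 .05' | grep -E 'posi|force'; python3 -m pendant '0 0 .001 0 0 0 .05; 0 0 .0015 0 0 0 .05; 0 0 .0015 0 0 0 .05' | grep -E 'posi|force'
```

```text
position: [0.5377, 0.012, 0.1182]
contact_force: [-0.1, 1.0, -3.0]
grasp_force: 66.3
position: [0.5378, 0.012, 0.1175]
contact_force: [-3.0, 0.0, 5.4]
grasp_force: 67.1
```

```bash
python3 -m pendant '0 0 0 0 0 0 .085; 0 0 0 0 0 0 .085; 0 0 0 0 0 0 .085; 0 0 0 0 0 0 .085; 0 0 0 0 0 0 .085'
python3 -m pendant '0 0 -.02 0 0 0 .085; 0 0 -.05 0 0 0 .085; 0 0 -.085 0 0 0 .085; 0 0 -.085 0 0 0 .0'
python3 - <<'E'
from h import *
d=snap('side'); cups(d)
s=st(); print(to([.572,-.0955,.2],66.8))
cv2.imwrite('pics/s3.png',cv2.resize(d['img'][170:320,220:420,::-1],None,fx=3,fy=3))
E
```

```text
t: 23.05
position: [0.5377, 0.012, 0.1167]
eef_rot: [0.262, 3.131, -0.0]
contact_force: [-0.7, -0.2, -0.0]
opening: 0.0848
grasp_force: 0.0
t: 23.45
position: [0.5398, 0.0116, 0.2069]
eef_rot: [0.262, 3.124, -0.002]
contact_force: [0.7, 0.0, -0.5]
opening: 0.0725
grasp_force: 0.0
[395. 197.] 0.07 [ 0.5658 -0.3355] 0.0301
[332. 245.] 0.126 [0.5339 0.0158] 0.0308
[207. 326.] 0.068 [0.6    0.3442] 0.029
[234. 343.] 0.068 [0.5249 0.3388] 0.0303
(array([-0.0503, -0.1002,  0.0046]), np.float64(13.62342128757021))
```

View pics/s3.png

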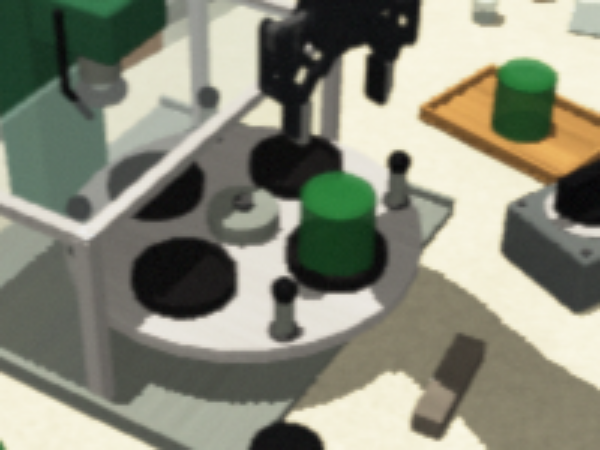

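The cup stands seated in the loading nest (crop 338,235). Next push.

```bash
python3 -m pendant '-.025 -.05 0 0 0 8 0; -.05 -.1 .005 0 0 13.6 0; -.05 -.1 .005 0 0 13.6 0; -.05 -.1 .005 0 0 13.6 0; -.05 -.1 .005 0 0 13.6 0'
python3 - <<'E'
from h import *
print(to([.571,-.0948,.103],66.8),st()['opening'])
E
```

```text
t: 24.0
position: [0.5698, -0.0942, 0.196]
eef_rot: [-0.63, -3.076, -0.001]
contact_force: [-0.2, 1.0, -0.3]
opening: 0.0006
grasp_force: 0.0
(array([-0.0015, -0.0001,  0.093 ]), np.float64(0.05538754246995836)) 0.0006485745005507602
```

```bash
python3 -m pendant '-.001 0 .04 0 0 0 0; -.001 0 .08 0 0 0 0; -.001 0 .093 0 0 0 0; -.001 0 .093 0 0 0 0' | grep -E 'posi|conta'
python3 -m pendant '.0078 .0002 0 0 0 3.4 0; .0156 .0009 0 0 0 6.8 0; .0234 .0021 0 0 0 10.2 0; .031 .0037 0 0 0 13.6 0; .0386 .0058 0 0 0 17 0'| grep -E 'posi|conta'
python3 -m pendant '.0078 .0002 0 0 0 3.4 0; .0156 .0009 0 0 0 6.8 0; .0234 .0021 0 0 0 10.2 0; .031 .0037 0 0 0 13.6 0; .0386 .0058 0 0 0 17 0'| grep -E 'posi|conta'
python3 -m pendant '.0078 .0002 0 0 0 3.4 0; .0156 .0009 0 0 0 6.8 0; .0234 .0021 0 0 0 10.2 0; .031 .0037 0 0 0 13.6 0; .0386 .0058 0 0 0 17 0'| grep -E 'posi|conta'
python3 -m pendant '.0078 .0002 0 0 0 3.4 0; .0156 .0009 0 0 0 6.8 0; .0234 .0021 0 0 0 10.2 0; .031 .0037 0 0 0 13.6 0; .0386 .0058 0 0 0 17 0'| grep -E 'posi|conta'
python3 -m pendant '.0078 .0002 0 0 0 3.4 0; .0156 .0009 0 0 0 6.8 0; .0234 .0021 0 0 0 10.2 0; .0234 .0021 0 0 0 10.2 0; .0234 .0021 0 0 0 10.2 0'| grep -E 'posi|conta'
python3 -m pendant '0 0 -.04 0 0 0 .085; 0 0 -.08 0 0 0 .085; 0 0 -.12 0 0 0 .085; 0 0 -.12 0 0 0 .085'| grep -E 'posi|conta'
python3 - <<'E'
from h import *
d=snap('side'); cups(d)
for o in r.place_of('side','peg0')[:5]: print(round(o['conf'],2),np.round(o['uv']),ray(d,o['uv'],.1)[:2].round(4))
d=snap('top'); cups(d)
s=st(); print(to([.524,.336,.22],89))
E
```

```text
position: [0.5697, -0.0936, 0.102]
contact_force: [0.6, 0.4, 0.4]
position: [0.5397, -0.0753, 0.1067]
contact_force: [4.8, -3.5, -5.0]
position: [0.5139, -0.0464, 0.1067]
contact_force: [3.5, -6.6, -4.4]
position: [0.4975, -0.0099, 0.1066]
contact_force: [0.6, -2.1, -1.7]
position: [0.4925, 0.0294, 0.1067]
contact_force: [-0.7, -0.4, -0.5]
position: [0.4947, 0.0523, 0.1056]
contact_force: [-0.7, 0.5, -0.6]
position: [0.4963, 0.0515, 0.2305]
contact_force: [0.7, -0.1, 0.7]
[395. 197.] 0.07 [ 0.5651 -0.3324] 0.0281
[280. 252.] 0.125 [0.6079 0.1164] 0.0305
[207. 326.] 0.068 [0.5996 0.3446] 0.029
[234. 343.] 0.068 [0.5246 0.3371] 0.0308
0.94 [288. 208.] [ 0.7258 -0.0427]
0.87 [316. 267.] [0.518  0.0937]
0.78 [352. 229.] [ 0.5404 -0.0754]
0.64 [248. 242.] [0.7008 0.1283]
0.31 [391. 213.] [ 0.5041 -0.2029]
[622. 132.] 0.07 [ 0.7687 -0.5666] 0.016
[201. 213.] 0.07 [0.6011 0.3398] 0.0289
[521. 225.] 0.071 [ 0.5654 -0.3359] 0.0294
[203. 249.] 0.07 [0.5243 0.3347] 0.0289
(array([ 0.2844, -0.0264,  0.0038]), np.float64(79.66071479393497))
```

```bash
python3 -m pendant '.28 -.026 0 0 0 -42 .085; .28 -.026 0 0 0 -42 .085; .28 -.026 0 0 0 -42 .085; .28 -.026 0 0 0 -42 .085; .28 -.026 0 0 0 -42 .085'>/dev/null
python3 -m pendant '0 0 0 0 0 -42 .085; 0 0 0 0 0 -42 .085; 0 0 0 0 0 -42 .085; 0 0 0 0 0 -42 .085; 0 0 0 0 0 -42 .085'
python3 - <<'E'
from h import *
d=snap('side'); cups(d)
print(to([.5245,.3355,.042],89))
E
```

```text
t: 28.45
position: [0.5195, 0.3005, 0.2219]
eef_rot: [-0.464, -3.105, 0.002]
contact_force: [-0.7, 0.6, 0.1]
opening: 0.0852
grasp_force: 0.0
[395. 197.] 0.07 [ 0.5652 -0.3331] 0.0285
[283. 254.] 0.12 [0.6086 0.116 ] 0.0302
[207. 326.] 0.068 [0.5998 0.3437] 0.0292
[235. 343.] 0.068 [0.5244 0.339 ] 0.0299
(array([0.0048, 0.0353, 0.1799]), np.float64(-15.566897156915743))
```

```bash
python3 -m pendant '.005 .0353 .03 0 0 -8 .085; .005 .0353 .06 0 0 -15.6 .085; .005 .0353 .09 0 0 -15.6 .085; .005 .0353 .09 0 0 -15.6 .085'
python3 - <<'E'
from h import *
print(to([.5245,.3355,.042],89))
E
```

```text
t: 28.9
position: [0.5227, 0.3348, 0.1277]
eef_rot: [-0.052, -3.132, 0.006]
contact_force: [-0.7, -0.8, -0.6]
opening: 0.0847
grasp_force: 0.0
(array([-0.0025,  0.0011,  0.0857]), np.float64(-0.8880654247831927))
```

```bash
python3 -m pendant '-.0015 .001 .03 0 0 0 .085; -.0015 .001 .06 0 0 0 .085; -.0015 .001 .075 0 0 0 .085; -.0015 .001 .085 0 0 0 .085; -.0015 .001 .085 0 0 0 .085'
python3 -m pendant '0 0 0 0 0 0 .05; 0 0 0 0 0 0 .05; 0 0 0 0 0 0 .05; 0 0 0 0 0 0 .05; 0 0 0 0 0 0 .05'
python3 -m pendant '0 0 0 0 0 0 .05; 0 0 -.005 0 0 0 .05; 0 0 -.05 0 0 0 .05; 0 0 -.1 0 0 0 .05; 0 0 -.15 0 0 0 .05'
python3 -m pendant '0 0 -.03 0 0 0 .05; 0 0 -.03 0 0 0 .05'
python3 - <<'E'
from h import *
print(to([.5355,.0125,.2],80))
d=snap('side'); cups(d)
E
```

```text
t: 29.4
position: [0.5273, 0.3367, 0.0484]
eef_rot: [-0.05, -3.14, 0.001]
contact_force: [1.3, 0.1, 0.1]
opening: 0.0848
grasp_force: 0.0
t: 29.9
position: [0.5289, 0.3374, 0.051]
eef_rot: [0.049, 3.138, 0.001]
contact_force: [-0.6, -0.5, 6.1]
opening: 0.0585
grasp_force: 65.4
t: 30.4
position: [0.527, 0.3368, 0.2006]
eef_rot: [-0.049, -3.14, 0.0]
contact_force: [1.3, 0.5, -1.0]
opening: 0.0581
grasp_force: 65.3
t: 30.6
position: [0.5296, 0.3378, 0.2352]
eef_rot: [0.049, 3.133, 0.005]
contact_force: [0.7, 1.1, -1.4]
opening: 0.0587
grasp_force: 65.3
(array([-0.0157, -0.3251,  0.0343]), np.float64(8.225227653989606))
[395. 197.] 0.07 [ 0.5642 -0.3339] 0.0286
[280. 252.] 0.126 [0.609  0.1154] 0.0307
[207. 326.] 0.068 [0.5999 0.3437] 0.0289
```

```bash
python3 -m pendant '-.002 -.045 0 0 0 4 .05; -.005 -.09 0 0 0 8 .05; -.008 -.135 0 0 0 8 .05; -.011 -.18 0 0 0 8 .05; -.013 -.22 0 0 0 8 .05'
python3 - <<'E'
from h import *
print(to([.5385,.0122,.2],80))
E
```

```text
t: 31.15
position: [0.5327, 0.1148, 0.2269]
eef_rot: [-0.268, -3.128, 0.001]
contact_force: [0.7, 0.2, -1.0]
opening: 0.0583
grasp_force: 65.6
(array([-0.0232, -0.1001,  0.0269]), np.float64(0.210147999071296))
```

```bash
python3 -m pendant '-.011 -.048 .01 0 0 0 .05; -.0232 -.1 .02 0 0 0 .05; -.0232 -.1 .05 0 0 0 .05; -.0232 -.1 .07 0 0 0 .05; -.0232 -.1 .07 0 0 0 .05'>/dev/null
python3 -m pendant '0 0 0 0 0 0 .05'
python3 - <<'E'
from h import *
print(to([.5385,.0122,.128],80))
E
```

```text
t: 31.75
position: [0.5389, 0.0145, 0.1581]
eef_rot: [-0.267, -3.128, -0.0]
contact_force: [-0.2, -0.4, -1.2]
opening: 0.0585
grasp_force: 65.7
(array([-0.0001, -0.0023,  0.0301]), np.float64(0.2331318799838158))
```

```bash
python3 -m pendant '0 -.002 .01 0 0 0 .05; 0 -.002 .02 0 0 0 .05; 0 -.002 .026 0 0 0 .05; 0 -.002 .03 0 0 0 .05; 0 -.002 .03 0 0 0 .05'
python3 -m pendant '0 0 .0015 0 0 0 .05; 0 0 .003 0 0 0 .05; 0 0 .003 0 0 0 .05' | grep -E 'posi|force'
python3 -m pendant '0 0 .001 0 0 0 .05; 0 0 .0015 0 0 0 .05; 0 0 .0015 0 0 0 .05' | grep -E 'posi|force'
```

```text
t: 32.25
position: [0.539, 0.0124, 0.1281]
eef_rot: [-0.267, -3.129, -0.0]
contact_force: [0.2, -0.3, -2.8]
opening: 0.0583
grasp_force: 65.7
position: [0.5394, 0.0122, 0.1258]
contact_force: [-0.6, 0.1, -1.8]
grasp_force: 65.7
position: [0.5393, 0.0122, 0.1242]
contact_force: [-0.5, 0.5, -1.8]
grasp_force: 65.7
```

```bash
python3 -m pendant '0 0 .001 0 0 0 .05; 0 0 .0015 0 0 0 .05; 0 0 .0015 0 0 0 .05' | grep -E 'posi|force'
python3 - <<'E'
from h import *
print(st()['contact_force'])
E
```

```text
position: [0.5394, 0.0122, 0.123]
contact_force: [-1.4, 0.4, 0.5]
grasp_force: 65.9
[-1.36225487  0.35090007  0.51301695]
```

```bash
python3 -m pendant '0 0 .0007 0 0 0 .05; 0 0 .0007 0 0 0 .085; 0 0 .0007 0 0 0 .085; 0 0 .0007 0 0 0 .085; 0 0 .0007 0 0 0 .085'|grep -E 'posi|force'
python3 -m pendant '0 0 0 0 0 0 .085; 0 0 -.03 0 0 0 .085; 0 0 -.06 0 0 0 .085; 0 0 -.08 0 0 0 .085; 0 0 -.08 0 0 0 0'
python3 - <<'E'
from h import *
d=snap('side'); cups(d)
print(to([.572,-.0955,.2],66.8))
E
```

```text
position: [0.5393, 0.0122, 0.122]
contact_force: [-0.4, -0.2, -0.5]
grasp_force: 0.0
t: 34.15
position: [0.5409, 0.0119, 0.2054]
eef_rot: [0.267, 3.125, -0.001]
contact_force: [-0.5, 0.6, 0.5]
opening: 0.0725
grasp_force: 0.0
[395. 197.] 0.07 [ 0.5648 -0.3311] 0.0292
[331. 244.] 0.125 [0.5351 0.0179] 0.0309
[280. 252.] 0.126 [0.6086 0.1158] 0.0306
[207. 326.] 0.068 [0.599  0.3442] 0.0291
(array([-0.0496, -0.1006,  0.0036]), np.float64(13.426244277867042))
```

```bash
python3 -m pendant '-.025 -.05 0 0 0 8 0; -.05 -.1 .004 0 0 13.4 0; -.05 -.1 .004 0 0 13.4 0; -.05 -.1 .004 0 0 13.4 0; -.05 -.1 .004 0 0 13.4 0'
python3 - <<'E'
from h import *
print(to([.571,-.0948,.103],66.8),st()['opening'])
E
```

```text
t: 34.7
position: [0.571, -0.0941, 0.1971]
eef_rot: [-0.63, -3.076, -0.001]
contact_force: [-0.7, -0.7, 0.1]
opening: 0.0001
grasp_force: 0.0
(array([-0.0005, -0.0007,  0.0941]), np.float64(0.055188516056318804)) 0.00010935068871711666
```

```bash
python3 -m pendant '0 0 .04 0 0 0 0; 0 0 .08 0 0 0 0; 0 0 .093 0 0 0 0; 0 0 .093 0 0 0 0' | grep -E 'posi|conta'
python3 -m pendant '.0078 .0002 0 0 0 3.4 0; .0156 .0009 0 0 0 6.8 0; .0234 .0021 0 0 0 10.2 0; .031 .0037 0 0 0 13.6 0; .0386 .0058 0 0 0 17 0'| grep -E 'posi|conta'
python3 -m pendant '.0078 .0002 0 0 0 3.4 0; .0156 .0009 0 0 0 6.8 0; .0234 .0021 0 0 0 10.2 0; .031 .0037 0 0 0 13.6 0; .0386 .0058 0 0 0 17 0'| grep -E 'posi|conta'
python3 -m pendant '.0078 .0002 0 0 0 3.4 0; .0156 .0009 0 0 0 6.8 0; .0234 .0021 0 0 0 10.2 0; .031 .0037 0 0 0 13.6 0; .0386 .0058 0 0 0 17 0'| grep -E 'posi|conta'
python3 -m pendant '.0078 .0002 0 0 0 3.4 0; .0156 .0009 0 0 0 6.8 0; .0234 .0021 0 0 0 10.2 0; .031 .0037 0 0 0 13.6 0; .0386 .0058 0 0 0 17 0'| grep -E 'posi|conta'
python3 -m pendant '.0078 .0002 0 0 0 3.4 0; .0156 .0009 0 0 0 6.8 0; .0234 .0021 0 0 0 10.2 0; .0234 .0021 0 0 0 10.2 0; .0234 .0021 0 0 0 10.2 0'| grep -E 'posi|conta'
python3 -m pendant '0 0 -.04 0 0 0 .085; 0 0 -.08 0 0 0 .085; 0 0 -.12 0 0 0 .085; 0 0 -.12 0 0 0 .085'| grep -E 'posi|conta'
python3 - <<'E'
from h import *
d=snap('side'); cups(d)
for o in r.place_of('side','peg0')[:5]: print(round(o['conf'],2),np.round(o['uv']),ray(d,o['uv'],.1)[:2].round(4))
d=snap('top'); cups(d)
s=st(); print(to([.601,.340,.22],89))
E
```

```text
position: [0.57, -0.0931, 0.1032]
contact_force: [-0.0, -1.1, -0.6]
position: [0.5401, -0.0748, 0.108]
contact_force: [4.6, -3.9, -5.0]
position: [0.5143, -0.0459, 0.1079]
contact_force: [3.6, -6.2, -4.7]
position: [0.4979, -0.0095, 0.1079]
contact_force: [0.4, -2.2, -1.0]
position: [0.4929, 0.0298, 0.108]
contact_force: [-0.2, -0.8, -0.2]
position: [0.4951, 0.0528, 0.1068]
contact_force: [-0.5, 0.1, 0.3]
position: [0.4967, 0.052, 0.2318]
contact_force: [0.0, -0.1, -0.3]
[395. 197.] 0.07 [ 0.5648 -0.3341] 0.0291
[280. 251.] 0.123 [0.6088 0.114 ] 0.0305
[207. 326.] 0.068 [0.6005 0.344 ] 0.029
0.91 [292. 203.] [ 0.7337 -0.0701]
0.8 [245. 243.] [0.7019 0.1358]
0.78 [352. 229.] [ 0.5392 -0.078 ]
0.59 [313. 271.] [0.5137 0.1086]
0.36 [317. 342.] [0.3818 0.2573]
[622. 132.] 0.071 [ 0.7674 -0.5663] 0.0156
[201. 213.] 0.07 [0.6016 0.3401] 0.029
[521. 225.] 0.071 [ 0.5656 -0.3368] 0.0292
(array([0.3029, 0.0481, 0.0051]), np.float64(79.66199032902617))
```

```bash
python3 -m pendant '.29 .046 0 0 0 -42 .085; .29 .046 0 0 0 -42 .085; .29 .046 0 0 0 -42 .085; .29 .046 0 0 0 -42 .085; .29 .046 0 0 0 -42 .085'>/dev/null
python3 -m pendant '0 0 0 0 0 -42 .085; 0 0 0 0 0 -42 .085; 0 0 0 0 0 -42 .085; 0 0 0 0 0 -42 .085; 0 0 0 0 0 -42 .085'
python3 - <<'E'
from h import *
d=snap('side'); cups(d)
print(to([.601,.340,.13],89))
E
```

```text
t: 39.15
position: [0.5806, 0.2867, 0.2231]
eef_rot: [-0.464, -3.104, 0.002]
contact_force: [0.5, 0.3, 0.5]
opening: 0.0848
grasp_force: 0.0
[395. 196.] 0.07 [ 0.5655 -0.3327] 0.0283
[280. 251.] 0.123 [0.6085 0.1142] 0.0304
[207. 326.] 0.068 [0.5997 0.3436] 0.0291
(array([-0.0045,  0.0571,  0.093 ]), np.float64(-15.57097959880582))
```

```bash
python3 -m pendant '-.0045 .035 .02 0 0 -8 .085; -.0045 .057 .05 0 0 -15.6 .085; -.0045 .057 .09 0 0 -15.6 .085; -.0045 .057 .09 0 0 -15.6 .085; -.0045 .057 .09 0 0 -15.6 .085'
python3 -m pendant '0 0 0 0 0 0 .085'>/dev/null
python3 - <<'E'
from h import *
print(to([.601,.340,.044],89))
E
```

```text
t: 39.7
position: [0.6016, 0.3395, 0.1343]
eef_rot: [-0.052, -3.138, 0.002]
contact_force: [-1.1, 0.1, 1.2]
opening: 0.0849
grasp_force: 0.0
(array([ 0.0028, -0.0001,  0.0935]), np.float64(-0.8658122085625166))
```

```bash
python3 -m pendant '.003 0 .03 0 0 0 .085; .003 0 .06 0 0 0 .085; .003 0 .08 0 0 0 .085; .003 0 .093 0 0 0 .085; .003 0 .093 0 0 0 .085'|grep pos
python3 -m pendant '0 0 0 0 0 0 .085; 0 0 0 0 0 0 .05; 0 0 0 0 0 0 .05; 0 0 0 0 0 0 .05; 0 0 0 0 0 0 .05'
python3 -m pendant '0 0 0 0 0 0 .05; 0 0 -.005 0 0 0 .05; 0 0 -.05 0 0 0 .05; 0 0 -.1 0 0 0 .05; 0 0 -.15 0 0 0 .05'
python3 -m pendant '0 0 -.035 0 0 0 .05; 0 0 -.035 0 0 0 .05;0 0 -.035 0 0 0 .05'
python3 - <<'E'
from h import *
print(to([.5365,.0125,.22],80))
d=snap('side'); cups(d)
E
```

```text
position: [0.5996, 0.3398, 0.0419]
t: 40.8
position: [0.601, 0.3405, 0.0441]
eef_rot: [0.049, 3.138, 0.001]
contact_force: [-0.7, -0.7, 7.1]
opening: 0.0587
grasp_force: 64.8
t: 41.3
position: [0.599, 0.34, 0.1936]
eef_rot: [-0.049, -3.14, 0.001]
contact_force: [0.4, 1.2, -2.0]
opening: 0.0592
grasp_force: 65.2
t: 41.6
position: [0.6, 0.3403, 0.2278]
eef_rot: [0.049, 3.14, 0.001]
contact_force: [-0.1, 0.6, -2.7]
opening: 0.0589
grasp_force: 65.2
(array([ 0.0534, -0.3296,  0.0076]), np.float64(8.222567908744963))
[395. 196.] 0.07 [ 0.5655 -0.3333] 0.0281
[280. 251.] 0.124 [0.608  0.1132] 0.0316
```

```bash
python3 -m pendant '.035 -.02 -.01 0 0 4 .05; .053 -.06 -.01 0 0 8 .05; .053 -.105 -.01 0 0 8 .05; .053 -.15 -.01 0 0 8 .05; .053 -.195 -.01 0 0 8 .05'
python3 - <<'E'
from h import *
print(to([.5365,.0122,.2],80))
E
```

```text
t: 42.15
position: [0.5391, 0.1454, 0.2347]
eef_rot: [-0.266, -3.127, 0.001]
contact_force: [0.9, -0.3, -1.5]
opening: 0.0587
grasp_force: 65.2
(array([-0.0201, -0.1317,  0.0348]), np.float64(0.26072891148872657))
```

```bash
python3 -m pendant '-.006 -.045 .01 0 0 0 .05; -.013 -.09 .02 0 0 0 .05; -.02 -.132 .04 0 0 0 .05; -.02 -.132 .075 0 0 0 .05; -.02 -.132 .085 0 0 0 .05'>/dev/null
python3 -m pendant '0 0 0 0 0 0 .05'
python3 - <<'E'
from h import *
print(to([.5365,.0122,.12],80))
E
```

```text
t: 42.75
position: [0.5358, 0.0142, 0.1492]
eef_rot: [-0.267, -3.125, -0.001]
contact_force: [0.1, -0.9, -1.7]
opening: 0.0589
grasp_force: 65.4
(array([-0.0012, -0.0019,  0.0292]), np.float64(0.23334515417883495))
```

```bash
python3 -m pendant '-.001 -.002 .01 0 0 0 .05; -.001 -.002 .02 0 0 0 .05; -.001 -.002 .026 0 0 0 .05; -.001 -.002 .029 0 0 0 .05; -.001 -.002 .029 0 0 0 .05'
python3 -m pendant '0 0 .001 0 0 0 .05; 0 0 .0015 0 0 0 .05; 0 0 .0015 0 0 0 .05' | grep -E 'posi|force'
```

```text
t: 43.25
position: [0.5384, 0.0115, 0.1228]
eef_rot: [-0.267, -3.13, 0.0]
contact_force: [-0.3, -0.0, -2.3]
opening: 0.0587
grasp_force: 65.4
position: [0.5387, 0.0112, 0.1218]
contact_force: [-0.0, 0.4, -0.9]
grasp_force: 65.4
```

```bash
python3 -m pendant '.002 .001 0 0 0 0 .05; .002 .001 .0015 0 0 0 .05; .002 .001 .002 0 0 0 .05; .002 .001 .002 0 0 0 .05' | grep -E 'posi|force'
python3 -m pendant '0 0 .001 0 0 0 .05; 0 0 .0015 0 0 0 .05; 0 0 .0015 0 0 0 .05' | grep -E 'posi|force'
```

```text
position: [0.5367, 0.0126, 0.1194]
contact_force: [-0.3, 0.2, -1.1]
grasp_force: 65.4
position: [0.5368, 0.0126, 0.118]
contact_force: [-0.5, -0.6, -1.0]
grasp_force: 65.4
```

```bash
python3 -m pendant '0 0 .001 0 0 0 .05; 0 0 .0015 0 0 0 .05; 0 0 .0015 0 0 0 .05' | grep -E 'posi|force'
```

```text
position: [0.5367, 0.0126, 0.1165]
contact_force: [0.2, -0.2, -2.3]
grasp_force: 65.4
```

```bash
python3 -m pendant '0 0 .001 0 0 0 .05; 0 0 .001 0 0 0 .05; 0 0 .001 0 0 0 .05' | grep -E 'posi|force'
```

```text
position: [0.5369, 0.0126, 0.1161]
contact_force: [-3.9, -1.0, 5.1]
grasp_force: 65.9
```

Contact made; release and check.

```bash
python3 -m pendant '0 0 0 0 0 0 .085; 0 0 0 0 0 0 .085; 0 0 0 0 0 0 .085; 0 0 0 0 0 0 .085; 0 0 0 0 0 0 .085'|grep -E 'posi|force'
python3 -m pendant '0 0 0 0 0 0 .085; 0 0 -.03 0 0 0 .085; 0 0 -.06 0 0 0 .085; 0 0 -.085 0 0 0 .085; 0 0 -.085 0 0 0 0'
python3 - <<'E'
from h import *
d=snap('side'); cups(d)
print(to([.572,-.0955,.2],66.8))
E
```

```text
position: [0.5368, 0.0126, 0.1155]
contact_force: [0.6, 0.3, 0.1]
grasp_force: 0.0
t: 45.85
position: [0.5385, 0.0122, 0.2046]
eef_rot: [0.267, 3.124, -0.001]
contact_force: [-0.1, -0.3, -1.0]
opening: 0.073
grasp_force: 0.0
[395. 196.] 0.07 [ 0.5636 -0.3326] 0.029
[280. 251.] 0.123 [0.6085 0.1138] 0.0306
[331. 244.] 0.125 [0.5379 0.0182] 0.0307
(array([-0.052 , -0.1005,  0.0026]), np.float64(13.424376345698846))
```

```bash
python3 -m pendant '-.025 -.05 0 0 0 8 0; -.051 -.1 .003 0 0 13.4 0; -.051 -.1 .003 0 0 13.4 0; -.051 -.1 .003 0 0 13.4 0; -.051 -.1 .003 0 0 13.4 0'
python3 - <<'E'
from h import *
print(to([.571,-.0948,.103],66.8),st()['opening'])
E
```

```text
t: 46.4
position: [0.5695, -0.0939, 0.1967]
eef_rot: [-0.63, -3.076, -0.001]
contact_force: [-0.8, -0.1, 0.6]
opening: -0.0
grasp_force: 0.0
(array([-0.0019, -0.0003,  0.0937]), np.float64(0.05523612218671303)) -2.2054341290101854e-05
```

```bash
python3 -m pendant '-.001 0 .04 0 0 0 0; -.001 0 .08 0 0 0 0; -.001 0 .093 0 0 0 0; -.001 0 .093 0 0 0 0' | grep -E 'posi|conta'
python3 -m pendant '.0078 .0002 0 0 0 3.4 0; .0156 .0009 0 0 0 6.8 0; .0234 .0021 0 0 0 10.2 0; .031 .0037 0 0 0 13.6 0; .0386 .0058 0 0 0 17 0'| grep -E 'posi|conta'
python3 -m pendant '.0078 .0002 0 0 0 3.4 0; .0156 .0009 0 0 0 6.8 0; .0234 .0021 0 0 0 10.2 0; .031 .0037 0 0 0 13.6 0; .0386 .0058 0 0 0 17 0'| grep -E 'posi|conta'
python3 -m pendant '.0078 .0002 0 0 0 3.4 0; .0156 .0009 0 0 0 6.8 0; .0234 .0021 0 0 0 10.2 0; .031 .0037 0 0 0 13.6 0; .0386 .0058 0 0 0 17 0'| grep -E 'posi|conta'
python3 -m pendant '.0078 .0002 0 0 0 3.4 0; .0156 .0009 0 0 0 6.8 0; .0234 .0021 0 0 0 10.2 0; .031 .0037 0 0 0 13.6 0; .0386 .0058 0 0 0 17 0'| grep -E 'posi|conta'
python3 -m pendant '.0078 .0002 0 0 0 3.4 0; .0156 .0009 0 0 0 6.8 0; .0234 .0021 0 0 0 10.2 0; .0234 .0021 0 0 0 10.2 0; .0234 .0021 0 0 0 10.2 0'| grep -E 'posi|conta'
python3 -m pendant '0 0 -.04 0 0 0 .05; 0 0 -.08 0 0 0 .05; 0 0 -.1 0 0 0 .05; 0 0 -.1 0 0 0 .05'| grep -E 'posi|conta'
python3 - <<'E'
from h import *
d=snap('side','s4'); cups(d)
for o in r.place_of('side','peg0')[:5]: print(round(o['conf'],2),np.round(o['uv']),ray(d,o['uv'],.1)[:2].round(4))
print(to([.4176,-.189,.2],163.5),st()['q'])
E
```

```text
position: [0.5694, -0.0932, 0.1028]
contact_force: [-0.5, -0.8, 0.0]
position: [0.5395, -0.0749, 0.1075]
contact_force: [4.5, -3.9, -3.9]
position: [0.5137, -0.046, 0.1075]
contact_force: [4.8, -4.9, -4.0]
position: [0.4974, -0.0096, 0.1075]
contact_force: [2.1, -1.9, -0.6]
position: [0.4922, 0.0297, 0.1075]
contact_force: [-0.5, 0.3, 0.2]
position: [0.4944, 0.0526, 0.1063]
contact_force: [0.1, 0.1, -0.5]
position: [0.4954, 0.0519, 0.2089]
contact_force: [0.0, -0.2, -0.2]
[395. 197.] 0.07 [ 0.5646 -0.3329] 0.0287
[317. 217.] 0.115 [ 0.6328 -0.0544] 0.0282
[281. 250.] 0.122 [0.6079 0.1124] 0.0306
0.93 [353. 229.] [ 0.5376 -0.0788]
0.89 [247. 242.] [0.7018 0.1306]
0.8 [313. 271.] [0.515  0.1066]
0.61 [289. 206.] [ 0.732 -0.054]
(array([-0.2515, -0.0274,  0.005 ]), np.float64(5.166710787923705)) [-1.58566545e-01 -2.19208946e-01 -2.82304925e-01  1.50659613e+00
 -1.50330331e-04  1.61003297e+00]
```

View pics/s4.png

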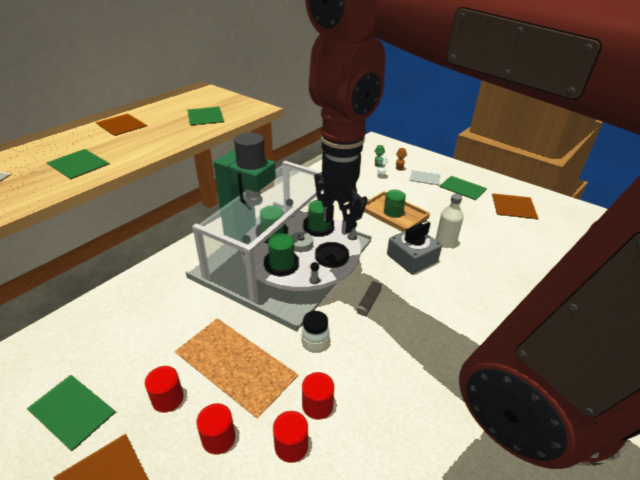

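The side view shows cups in the left nest (281,250), the back nest (272,220, behind glass) and the right nest (317,217). The loading nest (332,255) is empty and the finished cup is in the tray (395,203). The dial is clicked in, so now I switch the isolator on.

```bash
python3 -m pendant '-.05 -.005 0 0 0 5 .05; -.1 -.011 0 0 0 5 .05; -.15 -.016 0 0 0 5 .05; -.2 -.022 0 0 0 5 .05; -.24 -.0264 0 0 0 5 .05'>/dev/null
python3 -m pendant '0 0 0 0 0 0 .05; 0 0 0 0 0 0 .05'
python3 - <<'E'
from h import *
print(to([.4176,-.189,.091],163.5),st()['q'])
d=snap('top'); W=cloud(d); v,u=np.indices(W.shape[:2]); cups(d)
E
```

```text
t: 50.5
position: [0.4195, -0.178, 0.2034]
eef_rot: [-2.516, -1.879, 0.001]
contact_force: [0.6, 0.8, -0.1]
opening: 0.0497
grasp_force: 0.0
(array([-0.0112,  0.0015,  0.1124]), np.float64(0.003703200703228049)) [-6.89640986e-01 -3.45664835e-01 -3.90273792e-01  1.52820524e+00
  1.40050417e-04  1.16907072e+00]
[622. 132.] 0.07 [ 0.7668 -0.5641] 0.0173
[393. 192.] 0.141 [ 0.6337 -0.0612] 0.0294
[306. 206.] 0.141 [0.6088 0.1162] 0.0299
[521. 225.] 0.072 [ 0.5666 -0.3362] 0.0295
```

```bash
python3 -m pendant '-.011 .0015 .03 0 0 0 .05; -.011 .0015 .06 0 0 0 .05; -.011 .0015 .09 0 0 0 .05; -.011 .0015 .112 0 0 0 .05; -.011 .0015 .112 0 0 0 .05'
python3 -m pendant '0 0 0 0 0 0 .01; 0 0 0 0 0 0 .01; 0 0 0 0 0 0 .01; 0 0 0 0 0 0 .01'
python3 -m pendant '0 0 0 0 0 8 .01; 0 0 0 0 0 16 .01; 0 0 0 0 0 24 .01; 0 0 0 0 0 32 .01; 0 0 0 0 0 40 .01'|grep -E 'posi|force'
python3 -m pendant '0 0 0 0 0 8 .01; 0 0 0 0 0 16 .01; 0 0 0 0 0 24 .01; 0 0 0 0 0 32 .01; 0 0 0 0 0 40 .01'|grep -E 'posi|force'
python3 -m pendant '0 0 0 0 0 6 .01; 0 0 0 0 0 10.5 .01; 0 0 0 0 0 10.5 .01; 0 0 0 0 0 10.5 .01'
```

```text
t: 51.05
position: [0.4173, -0.1856, 0.0891]
eef_rot: [-2.508, -1.882, 0.002]
contact_force: [-0.1, 0.0, 0.4]
opening: 0.0502
grasp_force: 0.0
t: 51.45
position: [0.4181, -0.1882, 0.0944]
eef_rot: [-2.515, -1.882, 0.002]
contact_force: [-11.1, 5.8, 10.4]
opening: 0.0148
grasp_force: 59.9
position: [0.4191, -0.189, 0.0945]
contact_force: [-4.0, -0.6, 4.8]
grasp_force: 58.9
position: [0.4194, -0.1904, 0.0945]
contact_force: [-1.8, -7.1, 0.1]
grasp_force: 58.5
t: 52.85
position: [0.4193, -0.1907, 0.0945]
eef_rot: [3.102, -0.461, 0.003]
contact_force: [-3.2, -8.1, -0.4]
opening: 0.0149
grasp_force: 58.5
```

```bash
python3 -m pendant '0 0 0 0 0 0 .05; 0 0 0 0 0 0 .05; 0 0 0 0 0 0 .05; 0 0 -.05 0 0 0 .05; 0 0 -.1 0 0 0 .05'
python3 -m pendant '0 0 -.05 0 0 0 .05; 0 0 -.05 0 0 0 .05; 0 0 -.05 0 0 0 .05; 0 0 -.05 0 0 0 .05'
python3 - <<'E'
from h import *
d=snap('top','t5'); W=cloud(d); v,u=np.indices(W.shape[:2])
sel=(W[...,2]>.095)&(W[...,2]<.12)&(u>415)&(u<490)&(v>255)&(v<335); print(cv2.minAreaRect(W[sel][:,:2].astype(np.float32)),sel.sum())
for n,z in (('wash_bottle',0),('polish_jar',0),('dresser',0)):
  for o in r.place_of('top',n)[:1]: print(n,round(o['conf'],2),np.round(o['uv']),ray(d,o['uv'],z)[:2].round(4))
cups(d)
E
```

```text
t: 53.35
position: [0.4178, -0.1875, 0.1928]
eef_rot: [-3.106, 0.46, 0.004]
contact_force: [1.1, -1.1, 0.4]
opening: 0.0502
grasp_force: 0.0
t: 53.75
position: [0.4185, -0.1882, 0.2415]
eef_rot: [-3.107, 0.461, 0.002]
contact_force: [-0.8, 0.6, -1.2]
opening: 0.0499
grasp_force: 0.0
((0.4174494743347168, -0.1888321191072464), (0.01663605123758316, 0.0746089443564415), 73.10211181640625) 186
wash_bottle 0.36 [503. 314.] [ 0.3787 -0.3106]
polish_jar 0.85 [270. 289.] [0.44   0.1991]
dresser 0.67 [352. 302.] [0.4089 0.0177]
[622. 132.] 0.071 [ 0.7676 -0.5654] 0.016
[393. 192.] 0.141 [ 0.6337 -0.0615] 0.0296
[306. 206.] 0.141 [0.608  0.1158] 0.03
[521. 225.] 0.071 [ 0.566  -0.3368] 0.0292
```

View pics/t5.png

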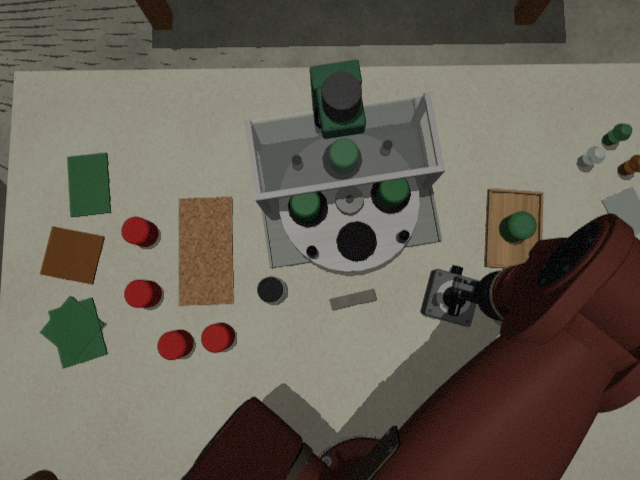

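The final view shows cups in the left (308,206), back (343,155) and right (391,192) nests, and the loading nest (356,241) empty. The finished cup is in the tray (518,227), the isolator bar is back in the on position, and the bystanders have not moved. I hand it in.

```bash
python3 -c "
from cell import r
print(r.job_done())"
```

```text
the job is handed in; nothing more can be done
None
```

The job is handed in: I turned the isolator off first, moved the one finished cup to the tray and set all three unground cups in nests in the guard-side positions, then clicked the dial in with the empty nest at the loading side and switched the isolator back on; no cup fell and the bottle, jar and stone look undisturbed.

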